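Dry-fit the drum stand while the glue warms

ROBOT

A 7-joint arm with a two-finger parallel gripper is mounted at the origin on the work surface. World frame = base frame: x ahead of the robot, y to its left, z up, the work surface at z = 0. Lengths are in m, angles in rad, forces in N, time in s.
With the tool pointing down it reaches from about 0.4 to 0.85 m from the base axis. Payload 4.5 kg.
Tool frame: the origin (TCP) lies between the finger pads; the fingertips stand 25 mm ahead of it and the grasp point (between the pads) lies 6 mm ahead of it (tip_reach is the distance from the TCP to the fingertips, in m); z points along the fingers, x is the direction in which the jaws open and shut, and the axes are right-handed (so a half turn about z gives the same grasp; the last joint's range is limited). The gripper opens to 88 mm and grips with 3 to 60 N. Pads are 18 mm wide; open, the fingers measure 123 mm over their backs; the gripper's body (75 mm by 187 mm) begins 45 mm behind the grasp point.
Start: joints at [1.254, 0.689, -0.195, 1.565, 0.157, 0.902, -0.215], TCP at [0.215, -0.587, 0.264] pointing down, gripper open.
Joint ranges: [-3.01, 3.01], [-0.46, 2.08], [-1.47, 1.51], [0.13, 2.56], [-1, 4.14], [0.04, 2.09], [-2.66, 2.66]. Speed limits (rad/s): [2.57, 2.57, 3.14, 3.14, 3.14, 3.14, 3.14].

INTERFACE

Orientations are given as a rotation vector (axis times angle).
In Python, from rig import * gives the robot as it stands.
- The arm moves only by the shell command python3 -m crank 'ROWS' [OPENING] [FORCE]. ROWS is JSON, a list of rows, each an object of numbers: "x", "y", "z": the shift along the world's x, y, z in cm; "wx", "wy", "wz": the turn, a rotation vector about the world's x, y, z in degrees. A call has 1 to 20 rows; each row shifts and turns the commanded pose from where the row before left it; what a row does not reach is not made up. A row lasts 1/8 s, in which the tool goes at most 62.5 mm and 10.7 degrees, less where a joint would pass 70% of its speed; a pose out of reach is approached as far as the arm can. A call is refused whole if a number of a shift passes 6.25 or a number of a turn 10.7, either way. A call with a gripper value outside its range is refused whole. OPENING is the finger opening in cm, from 0 to 8.81, set as the call begins (- or left out, the last holds). The fingers move at their own pace and stop on an object; FORCE is the grip in N (left out, the last holds). Time passes only in rows, so rows that do not move let the fingers close. It gives the time, the measured TCP pose, the force and the opening at its end, in the units of the state.
- get_state(): the state, without advancing time (a new reading comes with each control period).
- capture(name): name is "scene" or "top"; returns the picture (420x560x3 uint8, red, green, blue); there is no depth.
- camera_info(name): a dict with "camera_matrix" (3x3 intrinsics, pixels), "origin" and "attitude" of the camera in the world. Camera axes: x right, y up, looking along -z (the intrinsics and any distortion apply to the point x, -y, -z); pixel columns grow to the right and rows downward; lengths in m; the calibration is good to about 2 mm. A picture is of the moment at which its call begins. camera_info takes no time and is no camera call.
- finish_job(): hands the job in, once; it reports no verdict.
The state is a dict: "clock": time; "joints": joint angles; "qvel": joint speeds; "joint_efforts": joint torques, N m; "ee_pos": TCP position; "orientation": TCP orientation; "force": force on the tool from outside, world axes, zero at the start; "torque": the same for the moment, N m; "width": finger opening in m.
Only numpy, scipy, OpenCV 4.12 (cv2) and the standard library are available. Lean on these libraries where they do the work, as an engineer would, in place of code of your own. Each camera call takes 0.05 s, during which the arm holds its last target. There are 200 camera calls.

TASK

Get a drum stand ready for gluing. Slide the glue pot along the hotplate, without lifting it, onto the red hot ring and keep it there so the glue warms while you work; then dry-fit the stand: every dowel that is in the dowel block goes fully down into a blind hole in the rails, one per rail (feel along the gauge line with the dowel tip until it drops in), and every square leg goes fully home in a mortise of the foot beam. When all of them are in, slide the pot, again without lifting, onto the white keep-warm ring; the pot should sit inside each ring, and the other things on the bench stay where they are.

Things in the scene. Friction and masses are not known exactly. Their poses are not given: they have to be found in the camera images.
- hotplate: Fixed two-zone glue hotplate, steel box with a flat black glass top, 220 (x) x 400 (y) x 60 mm high. Origin: centre of its underside; z up; the two rings lie on its top, 100 mm either side of its centre along its y axis. Either ring may be at either end.
- zone_hot: Red ring, 140 mm outer diameter, printed flat on the hotplate's top, with a red dot in the middle. Origin: centre of the ring at the height of the hotplate's top.
- zone_warm: White ring, same size, with a white dot in the middle: the keep-warm zone. Origin: centre of the ring at the height of the hotplate's top.
- pot: Loose lidded aluminium glue pot, about 0.75 kg, 114 mm across, 76 mm high, lid knob up to 107 mm; it starts near the white ring. Origin: centre of its underside, z up. Dark wood bar handle along the pot's -x axis, 60 to 160 mm from the pot's centre, 20 mm wide (y), 14 mm thick, its middle 60 mm above the pot's underside. It counts as lifted at 8 mm.
- board: Fixed plywood glue-up board, 200 (x) x 236 (y) x 12 mm, holding three pale wood rails side by side along its x axis, between dark battens (19 mm wide, tops 36 mm up), 64 mm from rail to rail along y. Origin: centre of its underside, z up.
- bay0 (a point): On the level top face of the -y rail, on its scribed gauge line, 48 mm above the bench; axes as the board's (x along the rail). Fixed rail 150 x 44 x 36 mm, clamped at an unknown place lengthwise. Its one blind hole (13.5 mm, mouth chamfered 1.5 mm, 24 deep) is on the line, up to 26 mm from this point along +x or -x: place not given, found by sliding the dowel's tip along the line.
- bay1 (a point): On the level top face of the middle rail, on its scribed gauge line, 48 mm above the bench; axes as the board's (x along the rail). Fixed rail 150 x 44 x 36 mm, clamped at an unknown place lengthwise. Its one blind hole (13.5 mm, mouth chamfered 1.5 mm, 24 deep) is on the line, up to 26 mm from this point along +x or -x: place not given, found by sliding the dowel's tip along the line.
- bay2 (a point): On the level top face of the +y rail, on its scribed gauge line, 48 mm above the bench; axes as the board's (x along the rail). Fixed rail 150 x 44 x 36 mm, clamped at an unknown place lengthwise. Its one blind hole (13.5 mm, mouth chamfered 1.5 mm, 24 deep) is on the line, up to 26 mm from this point along +x or -x: place not given, found by sliding the dowel's tip along the line.
- caddy: Fixed dark wooden dowel block, 50 (x) x 150 (y) x 45 mm high, three holes 13.5 mm across and 30 mm deep in a row along y, 45 mm apart, where the dowels stand. Origin: centre of its underside.
- dowel0: Loose pale wooden dowel, 12 mm diameter, 80 mm long, about 20 g, standing upright in the dowel block with its upper 50 mm clear. Origin: centre of its lower end, which has a 1 mm chamfer; z along the dowel. May be absent (two or three are there).
- dowel1: Loose pale wooden dowel, 12 mm diameter, 80 mm long, about 20 g, standing upright in the dowel block with its upper 50 mm clear. Origin: centre of its lower end, which has a 1 mm chamfer; z along the dowel. May be absent (two or three are there).
- dowel2: Loose pale wooden dowel, 12 mm diameter, 80 mm long, about 20 g, standing upright in the dowel block with its upper 50 mm clear. Origin: centre of its lower end, which has a 1 mm chamfer; z along the dowel. May be absent (two or three are there).
- foot: Fixed brown wooden foot beam of the stand, 170 (x) x 70 (y) x 45 mm high, with two square mortises in its top. Origin: centre of its underside; its x axis runs along the beam.
- foot_hole0 (a point): Centre of the mouth of the square mortise 40 mm back along the beam's x axis, 45 mm above the bench; axes as the beam's. Mortise 32 x 32 mm, 30 mm deep, sides parallel to the beam, mouth chamfered 1.5 mm.
- foot_hole1 (a point): Centre of the mouth of the square mortise 40 mm forward along the beam's x axis, 45 mm above the bench; axes as the beam's. Mortise 32 x 32 mm, 30 mm deep, sides parallel to the beam, mouth chamfered 1.5 mm.
- leg0: Loose dark square wooden stub leg, 30 x 30 mm, 90 mm long, about 90 g, standing on end on the bench. Origin: centre of its lower end (edges chamfered 1 mm); z up, x and y square to its sides. Fits either mortise, any way round. May be absent (one or two are there).
- leg1: Loose dark square wooden stub leg, 30 x 30 mm, 90 mm long, about 90 g, standing on end on the bench. Origin: centre of its lower end (edges chamfered 1 mm); z up, x and y square to its sides. Fits either mortise, any way round. May be absent (one or two are there).
- shell: Bystander: small turned wooden drum shell, open at the top, 90 mm across, 70 mm high. Origin: centre of its underside. Leave alone.
- mallet: Bystander: wooden mallet lying on the bench, 260 mm long. Leave alone.
- gouge: Bystander: turning gouge lying on the bench, 295 mm long, handle 140 mm to its -x side of the origin. Leave alone.
- brush: Bystander: glue brush lying on the bench, 160 mm long. Leave alone.
- jar: Bystander: amber glass jar with steel cap, 68 mm across, 90 mm high. Leave alone.
- tape: Bystander: yellow ring of tape lying flat, 90 mm across, 24 mm high. Leave alone.
- offcut: Bystander: pale wooden offcut, 70 x 45 x 22 mm. Leave alone.

How it is judged:
On the way, in this order (a step that is already met when the one before it is completed fails the run):
1. the pot stands inside the red hot ring (horizontal distance between pot and zone_hot below 0.015 m and z of pot in the frame of hotplate above 0.055 m and angle between pot's own z axis and vertical below 0.05 rad), for 0.3 s.
2. every dowel is down in a blind hole and every leg is home in a mortise, the pot still (or again) inside the red ring (all of step 1 and ((z of dowel0 in the frame of bay0 below -0.017 m and x of dowel0 in the frame of bay0 between -0.04 and 0.04 m and y of dowel0 in the frame of bay0 between -0.006 and 0.006 m) or (z of dowel0 in the frame of bay1 below -0.017 m and x of dowel0 in the frame of bay1 between -0.04 and 0.04 m and y of dowel0 in the frame of bay1 between -0.006 and 0.006 m) or (z of dowel0 in the frame of bay2 below -0.017 m and x of dowel0 in the frame of bay2 between -0.04 and 0.04 m and y of dowel0 in the frame of bay2 between -0.006 and 0.006 m)) and angle between each of dowel0, dowel1, dowel2's own z axis and vertical below 0.15 rad and ((z of dowel1 in the frame of bay0 below -0.017 m and x of dowel1 in the frame of bay0 between -0.04 and 0.04 m and y of dowel1 in the frame of bay0 between -0.006 and 0.006 m) or (z of dowel1 in the frame of bay1 below -0.017 m and x of dowel1 in the frame of bay1 between -0.04 and 0.04 m and y of dowel1 in the frame of bay1 between -0.006 and 0.006 m) or (z of dowel1 in the frame of bay2 below -0.017 m and x of dowel1 in the frame of bay2 between -0.04 and 0.04 m and y of dowel1 in the frame of bay2 between -0.006 and 0.006 m)) and ((z of dowel2 in the frame of bay0 below -0.017 m and x of dowel2 in the frame of bay0 between -0.04 and 0.04 m and y of dowel2 in the frame of bay0 between -0.006 and 0.006 m) or (z of dowel2 in the frame of bay1 below -0.017 m and x of dowel2 in the frame of bay1 between -0.04 and 0.04 m and y of dowel2 in the frame of bay1 between -0.006 and 0.006 m) or (z of dowel2 in the frame of bay2 below -0.017 m and x of dowel2 in the frame of bay2 between -0.04 and 0.04 m and y of dowel2 in the frame of bay2 between -0.006 and 0.006 m)) and ((z of leg0 in the frame of foot_hole0 below -0.025 m and horizontal distance between leg0 and foot_hole0 below 0.005 m) or (z of leg0 in the frame of foot_hole1 below -0.025 m and horizontal distance between leg0 and foot_hole1 below 0.005 m)) and angle between each of leg0, leg1's own z axis and vertical below 0.08 rad and ((z of leg1 in the frame of foot_hole0 below -0.025 m and horizontal distance between leg1 and foot_hole0 below 0.005 m) or (z of leg1 in the frame of foot_hole1 below -0.025 m and horizontal distance between leg1 and foot_hole1 below 0.005 m))), for 0.3 s.
3. the pot stands inside the white keep-warm ring (horizontal distance between pot and zone_warm below 0.015 m and z of pot in the frame of hotplate above 0.055 m and angle between pot's own z axis and vertical below 0.05 rad), for 0.3 s.
At the end, for the whole second after the job is handed in: Every dowel present stands in a rail's blind hole at least 17 mm deep and within 0.15 rad of upright; every leg present is at least 25 mm down in a mortise of the foot and upright; the pot stands on the hotplate within 15 mm of the centre of the white ring; all at rest (all of step 3 and ((z of dowel0 in the frame of bay0 below -0.017 m and x of dowel0 in the frame of bay0 between -0.04 and 0.04 m and y of dowel0 in the frame of bay0 between -0.006 and 0.006 m) or (z of dowel0 in the frame of bay1 below -0.017 m and x of dowel0 in the frame of bay1 between -0.04 and 0.04 m and y of dowel0 in the frame of bay1 between -0.006 and 0.006 m) or (z of dowel0 in the frame of bay2 below -0.017 m and x of dowel0 in the frame of bay2 between -0.04 and 0.04 m and y of dowel0 in the frame of bay2 between -0.006 and 0.006 m)) and angle between each of dowel0, dowel1, dowel2's own z axis and vertical below 0.15 rad and ((z of dowel1 in the frame of bay0 below -0.017 m and x of dowel1 in the frame of bay0 between -0.04 and 0.04 m and y of dowel1 in the frame of bay0 between -0.006 and 0.006 m) or (z of dowel1 in the frame of bay1 below -0.017 m and x of dowel1 in the frame of bay1 between -0.04 and 0.04 m and y of dowel1 in the frame of bay1 between -0.006 and 0.006 m) or (z of dowel1 in the frame of bay2 below -0.017 m and x of dowel1 in the frame of bay2 between -0.04 and 0.04 m and y of dowel1 in the frame of bay2 between -0.006 and 0.006 m)) and ((z of dowel2 in the frame of bay0 below -0.017 m and x of dowel2 in the frame of bay0 between -0.04 and 0.04 m and y of dowel2 in the frame of bay0 between -0.006 and 0.006 m) or (z of dowel2 in the frame of bay1 below -0.017 m and x of dowel2 in the frame of bay1 between -0.04 and 0.04 m and y of dowel2 in the frame of bay1 between -0.006 and 0.006 m) or (z of dowel2 in the frame of bay2 below -0.017 m and x of dowel2 in the frame of bay2 between -0.04 and 0.04 m and y of dowel2 in the frame of bay2 between -0.006 and 0.006 m)) and ((z of leg0 in the frame of foot_hole0 below -0.025 m and horizontal distance between leg0 and foot_hole0 below 0.005 m) or (z of leg0 in the frame of foot_hole1 below -0.025 m and horizontal distance between leg0 and foot_hole1 below 0.005 m)) and angle between each of leg0, leg1's own z axis and vertical below 0.08 rad and ((z of leg1 in the frame of foot_hole0 below -0.025 m and horizontal distance between leg1 and foot_hole0 below 0.005 m) or (z of leg1 in the frame of foot_hole1 below -0.025 m and horizontal distance between leg1 and foot_hole1 below 0.005 m)) and linear speed of each of pot, dowel0, dowel1, dowel2, leg0, leg1 below 0.01 m/s); the robot touches nothing.
It fails at once if the pot is lifted off the hotplate by more than 8 mm (z of pot in the frame of hotplate above 0.068 m).
It fails at once if the pot is tipped (angle between pot's own z axis and vertical above 0.25 rad).
It fails at once if something else on the bench is shifted by more than 3 cm (distance of any of shell, mallet, gouge, brush, jar, tape, offcut from where it was at the start of the episode above 0.03 m).
Of dowel0, dowel1, dowel2 only 2 to 3 are there at a start; the rules pass over those that are not, and their reading is None.
Of leg0, leg1 only 1 to 2 are there at a start; the rules pass over those that are not, and their reading is None.
At some moment in a run one of pot may be knocked a few centimetres aside while the robot is not near it.
It also fails if it takes over 210 s, if anything falls off the work surface, if the arm or the gripper's body presses on something with over 40 N, if the wrist force passes 120 N, or if a joint passes its speed limit or range.

## Working session

There is one attempt and no reset: what is moved stays moved. The work goes in short steps, Python scripts to look and compute and a shell command to move; the robot and the scene stay as the last step left them, time stands still between calls to the robot, and variables do not carry over. Pictures are saved under pics/ and viewed, about 12 in all and at most 16, crops included, and the job is handed in when it is done.

```bash
mkdir -p pics; ls; cat > h.py <<'E'
from rig import *
import numpy as np, cv2
from scipy.spatial.transform import Rotation as R
def cam(n):
    c=camera_info(n); K=np.array(c["camera_matrix"]); o=np.array(c["origin"]); a=np.array(c["attitude"])
    A=a if a.shape==(3,3) else R.from_rotvec(a).as_matrix()
    return K,o,A,c
def ray(n,u,v,z):
    K,o,A,c=cam(n); p=np.linalg.solve(K,[u,v,1.]); d=A@np.array([p[0],-p[1],-p[2]])
    return o+d*(z-o[2])/d[2]
def proj(n,P):
    K,o,A,c=cam(n); q=A.T@(np.asarray(P)-o); p=K@np.array([q[0],-q[1],-q[2]]); return p[:2]/p[2]
def snap(n,f=None):
    im=cv2.cvtColor(capture(n),cv2.COLOR_RGB2BGR)
    if f: cv2.imwrite("pics/"+f,im)
    return im
E
python3 - <<'E'
from h import *
print(camera_info("scene"),camera_info("top"))
a=snap("scene","s0.png");b=snap("top","t0.png")
print(get_state())
E
```

```text
pics
{'camera_matrix': array([[418.9087444 ,   0.        , 275.01544696],
       [  0.        , 418.9087444 , 207.39787607],
       [  0.        ,   0.        ,   1.        ]]), 'origin': array([ 1.12689356, -0.20727528,  0.82524183]), 'attitude': array([0.59831406, 0.41735825, 1.14383605])} {'camera_matrix': array([[431.27479432,   0.        , 276.33157352],
       [  0.        , 431.27479432, 206.56740589],
       [  0.        ,   0.        ,   1.        ]]), 'origin': array([ 0.448133  , -0.00376619,  1.06377218]), 'attitude': array([ 0.07401955, -0.06351293, -1.5593255 ])}
{'clock': 0.1, 'joints': array([ 1.25379205,  0.68991155, -0.19450307,  1.56618756,  0.15728888,
        0.90250056, -0.21508215]), 'qvel': array([ 1.28536889e-03, -8.20542551e-04, -1.72577497e-03, -3.54230170e-03,
       -3.34702144e-04, -1.78100778e-05,  1.01966547e-03]), 'joint_efforts': array([-3.71249378e-03, -5.28507328e+01, -1.27194073e+00, -1.53838259e+01,
       -5.26720297e-02,  1.95285116e-03,  5.56601651e-05]), 'ee_pos': array([ 0.21456718, -0.58647877,  0.26299661]), 'orientation': array([-2.57438805e+00,  1.79914347e+00,  2.18372232e-03]), 'force': array([0.10082406, 0.03425482, 0.46772149]), 'torque': array([-0.00428701, -0.01396307,  0.05993501]), 'width': 0.08834626023886814}
```

View pics/t0.png

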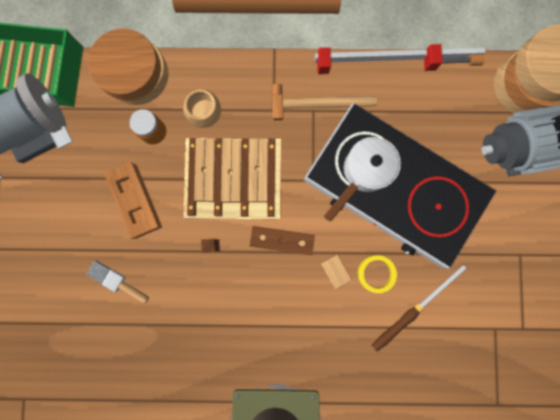

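View pics/s0.png

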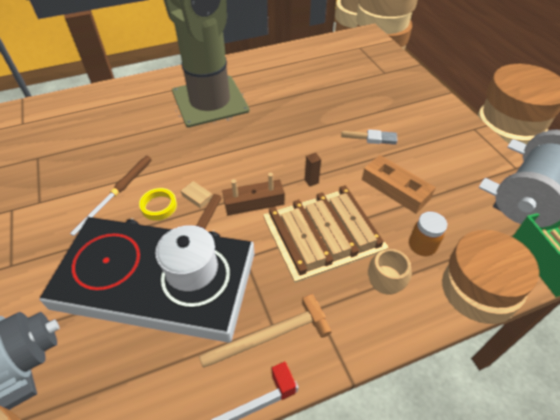

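Top view: the hotplate is right of centre, with the red ring at (438,207) and the pot at (372,162) on the white ring. The board is at (232,178), the caddy at (282,240) with two dowels, one leg is at (210,245) and the foot at (132,200). I'll take closer crops next.

```bash
python3 - <<'E'
from h import *
b=cv2.imread("pics/t0.png");s=cv2.imread("pics/s0.png")
c=cv2.resize(b[120:260,95:325],None,fx=3.4,fy=3.4,interpolation=cv2.INTER_CUBIC);cv2.imwrite("pics/c1.png",c)
c=cv2.resize(s[130:280,200:440],None,fx=3.3,fy=3.3,interpolation=cv2.INTER_CUBIC);cv2.imwrite("pics/c2.png",c)
from scipy.optimize import least_squares
hsv=cv2.cvtColor(b,cv2.COLOR_BGR2HSV)
def comp(m,box):
    M=np.zeros(m.shape,np.uint8);x0,y0,x1,y1=box;M[y0:y1,x0:x1]=m[y0:y1,x0:x1];return M
def circ(P):
    f=lambda p:np.hypot(P[:,0]-p[0],P[:,1]-p[1])-p[2]
    return least_squares(f,[*P.mean(0),.05],loss='soft_l1',f_scale=.003).x
H,S,V=cv2.split(hsv)
red=(((H<8)|(H>172))&(S>150)&(V>90)).astype(np.uint8)
m=comp(red,(395,160,485,250)); v,u=np.nonzero(m)
P=np.array([ray("top",a,c_,.06)[:2] for a,c_ in zip(u,v)])
k=np.hypot(*(P-P.mean(0)).T)>.04
print("hot ring",circ(P[k]),"dot",P[~k].mean(0),len(P))
wh=((S<50)&(V>190)).astype(np.uint8)
# hotplate dark
dk=((V<60)&(S<150)).astype(np.uint8);m=comp(dk,(295,95,505,275))
cs,_=cv2.findContours(m,cv2.RETR_EXTERNAL,cv2.CHAIN_APPROX_NONE);cc=max(cs,key=cv2.contourArea)
r=cv2.minAreaRect(cc);bx=cv2.boxPoints(r);W=np.array([ray("top",*p,.06)[:2] for p in bx]);print("plate",W,W.mean(0),np.linalg.norm(np.diff(W,axis=0),axis=1))
E
```

```text
hot ring [ 0.54097764 -0.37332229  0.06759617] dot [ 0.5410746  -0.37342701] 716
plate [[ 0.60808241 -0.07186684]
 [ 0.78671664 -0.18177412]
 [ 0.57685564 -0.50957946]
 [ 0.40473961 -0.39721404]] [ 0.59409857 -0.29010861] [0.20973746 0.3892274  0.20554784]
```

View pics/c1.png

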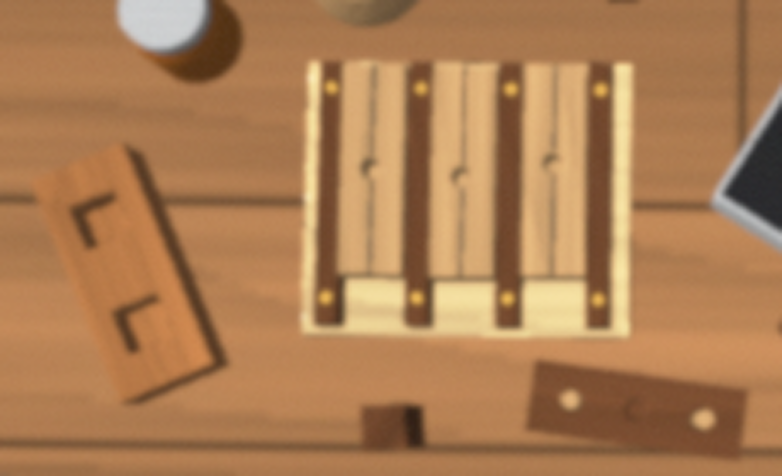

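View pics/c2.png

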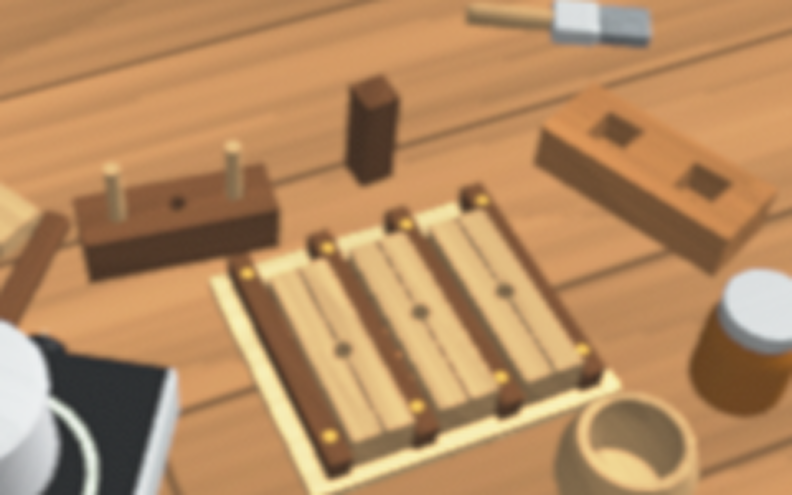

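Both views show one leg, two dowels in the caddy's outer holes, two mortises, and a visible dark hole on each gauge line. I'll triangulate these.

```bash
python3 - <<'E'
from h import *
t=lambda p:((p[0]+.5)/3.4-.5+95,(p[1]+.5)/3.4-.5+120)
s=lambda p:((p[0]+.5)/3.3-.5+200,(p[1]+.5)/3.3-.5+130)
for n,z,a,b in [("hole+y",.048,(370,168),(505,291)),("hole mid",.048,(460,175),(420,312)),("hole-y",.048,(551,160),(343,350)),
 ("dowel+y",.095,(570,399),(234,147)),("dowel-y",.095,(704,418),(111,169)),("caddyhole",.045,(634,409),(178,203)),
 ("mort A",.045,(97,220),(616,130)),("mort B",.045,(140,324),(705,182)),("leg",.09,(384,427),(374,93))]:
    A=ray("top",*t(a),z);B=ray("scene",*s(b),z);print(n,A[:2].round(4),B[:2].round(4))
print("foot top corners T",[ray("top",*t(p),.045)[:2].round(4) for p in [(34,185),(124,146),(214,362),(130,402)]])
print("foot top corners S",[ray("scene",*s(p),.045)[:2].round(4) for p in [(541,129),(588,88),(775,195),(716,245)]])
print("leg top S",[ray("scene",*s(p),.09)[:2].round(4) for p in [(348,92),(375,107),(399,96),(371,77)]])
print("leg bottom S",[ray("scene",*s(p),.0)[:2].round(4) for p in [(348,171),(369,186),(393,173)]])
print("leg top T",[ray("top",*t(p),.09)[:2].round(4) for p in [(362,407),(407,405),(406,446),(363,447)]])
print("board T",[ray("top",*t(p),.012)[:2].round(4) for p in [(308,62),(632,65),(629,335),(302,334)]])
print("lines T",[ray("top",*t(p),.048)[:2].round(4) for p in [(374,64),(371,274),(466,65),(461,276),(555,66),(553,274)]])
b=cv2.imread("pics/t0.png");c=cv2.imread("pics/s0.png")
x=cv2.resize(b[100:230,300:450],None,fx=4,fy=4,interpolation=cv2.INTER_CUBIC)
y=cv2.resize(c[180:320,120:260],None,fx=3.7,fy=3.7,interpolation=cv2.INTER_CUBIC)
cv2.imwrite("pics/c3.png",x)
E
```

```text
hole+y [0.6254 0.1783] [0.6271 0.1787]
hole mid [0.6211 0.115 ] [0.6215 0.1143]
hole-y [0.6323 0.0513] [0.6314 0.0507]
dowel+y [0.4645 0.0339] [0.4652 0.035 ]
dowel-y [ 0.4529 -0.0545] [ 0.4526 -0.0553]
caddyhole [ 0.4589 -0.0086] [ 0.4588 -0.0087]
mort A [0.5872 0.3698] [0.5147 0.3377]
mort B [0.5144 0.3366] [0.5881 0.3715]
leg [0.4448 0.157 ] [0.4472 0.1562]
foot top corners T [array([0.6116, 0.4152]), array([0.64  , 0.3529]), array([0.4884, 0.284 ]), array([0.46  , 0.3415])]
foot top corners S [array([0.4918, 0.2835]), array([0.465 , 0.3416]), array([0.6191, 0.413 ]), array([0.6445, 0.3439])]
leg top S [array([0.4388, 0.1383]), array([0.4613, 0.1506]), array([0.4573, 0.1725]), array([0.4303, 0.1615])]
leg bottom S [array([0.4389, 0.1429]), array([0.4603, 0.1519]), array([0.4545, 0.176 ])]
leg top T [array([0.4578, 0.172 ]), array([0.4594, 0.1421]), array([0.4324, 0.1422]), array([0.4314, 0.1706])]
board T [array([0.7097, 0.2321]), array([ 0.7096, -0.0048]), array([ 0.5122, -0.0046]), array([0.5105, 0.2306])]
lines T [array([0.6997, 0.1773]), array([0.5507, 0.1757]), array([0.6996, 0.1123]), array([0.5499, 0.1129]), array([0.6995, 0.0495]), array([0.552 , 0.0488])]
```

View pics/c3.png

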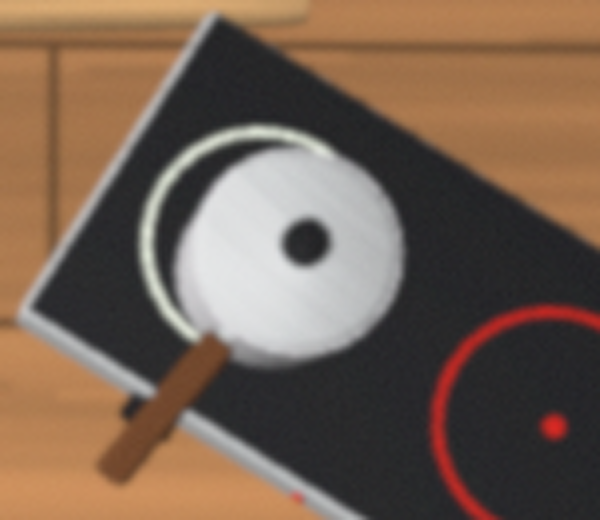

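```bash
python3 - <<'E'
from h import *
from scipy.optimize import least_squares
b=cv2.imread("pics/t0.png");c=cv2.imread("pics/s0.png")
q=lambda p:((p[0]+.5)/4-.5+300,(p[1]+.5)/4-.5+100)
k=ray("top",*q((306,242)),.165)[:2];print("knob T",k)
print("knob S",ray("scene",183,241,.165)[:2])
e=ray("top",*q((118,472)),.127)[:2];i=ray("top",*q((212,345)),.127)[:2]
print("handle",e,i,"ang",np.degrees(np.arctan2(*(e-i)[::-1])),"len",np.linalg.norm(e-k),np.linalg.norm(i-k),"ang k-e",np.degrees(np.arctan2(*(e-k)[::-1])))
P=np.array([ray("top",*q(p),.06)[:2] for p in [(147,245),(153,207),(172,172),(210,140),(257,131),(300,138),(158,285),(190,330)]])
r=least_squares(lambda p:np.hypot(*(P-p[:2]).T)-p[2],[.64,-.2,.068]).x;print("warm",r)
h=np.array([.5410,-.3734]);print("dist",np.linalg.norm(h-r[:2]))
x=cv2.resize(b[228:264,190:230],None,fx=9,fy=9,interpolation=cv2.INTER_CUBIC)
y=cv2.resize(c[148:192,296:330],None,fx=9,fy=9,interpolation=cv2.INTER_CUBIC)
H=max(x.shape[0],y.shape[0]);o=np.zeros((H,x.shape[1]+y.shape[1]+10,3),np.uint8);o[:x.shape[0],:x.shape[1]]=x;o[:y.shape[0],x.shape[1]+10:]=y
cv2.imwrite("pics/c4.png",o)
E
```

```text
knob T [ 0.62755801 -0.20673019]
knob S [ 0.63165064 -0.20789458]
handle [ 0.50748135 -0.11207189] [ 0.5775712  -0.16343789] ang 143.76382594110154 len 0.15290060286085277 0.0661279363231533 ang k-e 141.75073742962223
warm [ 0.64829935 -0.20411301  0.06697369]
dist 0.20042763451326057
```

View pics/c4.png

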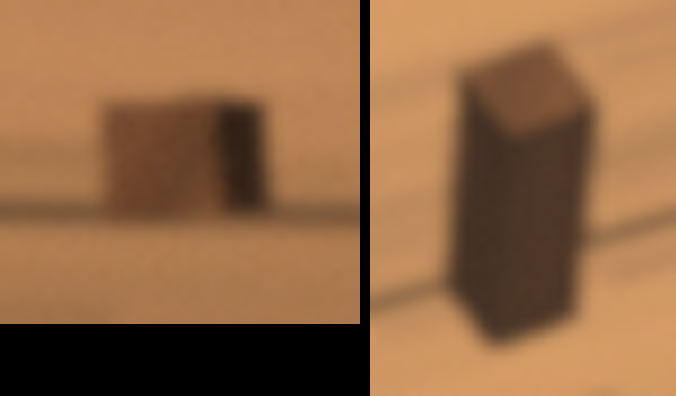

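```bash
python3 -m crank '[{"x":2.66,"y":3.76,"wz":10.25},{"x":2.66,"y":3.76,"wz":10.25},{"x":2.66,"y":3.76,"wz":10.25},{"x":2.66,"y":3.76,"wz":10.25},{"x":2.66,"y":3.76,"wz":10.25},{"x":2.66,"y":3.76,"wz":10.25},{"x":2.66,"y":3.76,"wz":10.25},{"x":2.66,"y":3.76,"wz":10.25},{"x":2.66,"y":3.76,"wz":10.25},{"x":2.66,"y":3.76,"wz":10.25},{"x":2.66,"y":3.76,"wz":10.25},{"x":2.66,"y":3.76,"wz":10.25},{},{}]' 5
python3 - <<'E'
from h import *
st=get_state();print(st["ee_pos"],R.from_rotvec(st["orientation"]).as_matrix().round(3).tolist(),st["joints"].round(2),st["force"])
f=lambda p:((p[0]-370+.5)/9-.5+296,(p[1]+.5)/9-.5+148)
P=[ray("scene",*f(p),.09)[:2] for p in [(461,75),(515,137),(594,103),(545,42)]]
print(np.round(P,4),np.mean(P,0),[np.degrees(np.arctan2(*(P[(i+1)%4]-P[i])[::-1])).round(1) for i in range(4)])
f=lambda p:((p[0]+.5)/9-.5+190,(p[1]+.5)/9-.5+228)
P=[ray("top",*f(p),.09)[:2] for p in [(107,104),(218,98),(222,210),(107,212)]]
print(np.round(P,4),np.mean(P,0),[np.degrees(np.arctan2(*(P[(i+1)%4]-P[i])[::-1])).round(1) for i in range(4)])
E
```

```text
[ 0.21456718 -0.58647877  0.26299661] [[0.344, -0.939, -0.001], [-0.939, -0.344, 0.001], [-0.002, 0.0, -1.0]] [ 1.25  0.69 -0.19  1.57  0.16  0.9  -0.22] [0.10082406 0.03425482 0.46772149]
[[0.4339 0.142 ]
 [0.462  0.1458]
 [0.458  0.1718]
 [0.4305 0.1696]] [0.44610771 0.15729386] [np.float64(7.6), np.float64(98.8), np.float64(-175.3), np.float64(-82.9)]
[[0.4584 0.1712]
 [0.4602 0.1434]
 [0.4323 0.1418]
 [0.4315 0.1705]] [0.44555908 0.15675209] [np.float64(-86.3), np.float64(-176.6), np.float64(91.6), np.float64(1.5)]schema error: expected keys x, y, z, wx, wy, wz
```

```bash
python3 -m crank '[{"x":2.66,"y":3.76,"z":0,"wx":0,"wy":0,"wz":10.25},{"x":2.66,"y":3.76,"z":0,"wx":0,"wy":0,"wz":10.25},{"x":2.66,"y":3.76,"z":0,"wx":0,"wy":0,"wz":10.25},{"x":2.66,"y":3.76,"z":0,"wx":0,"wy":0,"wz":10.25},{"x":2.66,"y":3.76,"z":0,"wx":0,"wy":0,"wz":10.25},{"x":2.66,"y":3.76,"z":0,"wx":0,"wy":0,"wz":10.25},{"x":2.66,"y":3.76,"z":0,"wx":0,"wy":0,"wz":10.25},{"x":2.66,"y":3.76,"z":0,"wx":0,"wy":0,"wz":10.25},{"x":2.66,"y":3.76,"z":0,"wx":0,"wy":0,"wz":10.25},{"x":2.66,"y":3.76,"z":0,"wx":0,"wy":0,"wz":10.25},{"x":2.66,"y":3.76,"z":0,"wx":0,"wy":0,"wz":10.25},{"x":2.66,"y":3.76,"z":0,"wx":0,"wy":0,"wz":10.25},{"x":0,"y":0,"z":0,"wx":0,"wy":0,"wz":0},{"x":0,"y":0,"z":0,"wx":0,"wy":0,"wz":0}]' 5
cat > st.py <<'E'
from h import *
st=get_state();M=R.from_rotvec(st["orientation"]).as_matrix()
print(round(st["clock"],2),"tcp",st["ee_pos"].round(4),"jaw",np.degrees(np.arctan2(M[1,0],M[0,0])).round(2),"tz",M[:,2].round(3),"F",st["force"].round(1),"w",round(st["width"],4),"j",st["joints"].round(2))
E
python3 st.py
```

```text
clock: 1.85
ee_pos: [0.5333, -0.1366, 0.2632]
orientation: [-2.811, -1.402, 0.003]
force: [0.0, -0.7, -0.1]
width: 0.0502
1.85 tcp [ 0.5333 -0.1366  0.2632] jaw 53.0 tz [-0.002 -0.001 -1.   ] F [ 0.  -0.7 -0.1] w 0.0502 j [ 0.61  0.68 -0.76  1.78  0.58  0.92  0.53]
```

```bash
python3 -m crank '[{"x":0,"y":0.15,"z":-4,"wx":0,"wy":0,"wz":0},{"x":0,"y":0,"z":-4,"wx":0,"wy":0,"wz":0},{"x":0,"y":0,"z":-3.5,"wx":0,"wy":0,"wz":0},{"x":0,"y":0,"z":-2.2,"wx":0,"wy":0,"wz":0},{"x":0,"y":0,"z":0,"wx":0,"wy":0,"wz":0},{"x":0,"y":0,"z":0,"wx":0,"wy":0,"wz":0}]' 5
python3 -m crank '[{"x":0,"y":0,"z":0,"wx":0,"wy":0,"wz":0},{"x":0,"y":0,"z":0,"wx":0,"wy":0,"wz":0},{"x":0,"y":0,"z":0,"wx":0,"wy":0,"wz":0},{"x":0,"y":0,"z":0,"wx":0,"wy":0,"wz":0}]' 1 12
python3 st.py
python3 - <<'E'
from h import *
b=snap("top","t1.png");c=snap("scene","s1.png")
o=np.hstack([cv2.resize(b[90:260,300:490],None,fx=2.1,fy=2.1),cv2.resize(c[170:340,40:230],None,fx=2.1,fy=2.1)]);cv2.imwrite("pics/c5.png",o)
E
```

```text
clock: 2.6
ee_pos: [0.5341, -0.1352, 0.1275]
orientation: [2.811, 1.401, 0.001]
force: [0.8, 0.1, -0.5]
width: 0.05
clock: 3.1
ee_pos: [0.5343, -0.1342, 0.1271]
orientation: [2.81, 1.404, 0.001]
force: [-1.1, 0.4, 3.0]
width: 0.02
3.1 tcp [ 0.5343 -0.1342  0.1271] jaw 53.08 tz [ 0.001  0.    -1.   ] F [-1.1  0.4  3. ] w 0.02 j [ 0.51  0.86 -0.6   1.89  0.79  0.65  0.34]
```

View pics/c5.png

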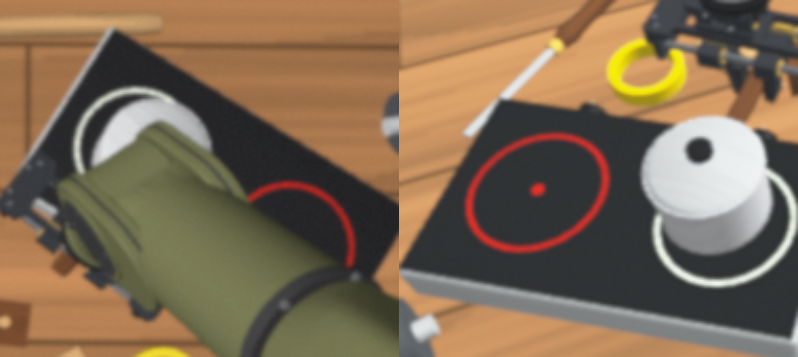

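```bash
python3 -m crank '[{"x":-0.4,"y":-0.75,"z":0,"wx":0,"wy":0,"wz":0},{"x":-0.8,"y":-1.5,"z":0,"wx":0,"wy":0,"wz":0},{"x":-0.8,"y":-1.5,"z":0,"wx":0,"wy":0,"wz":0},{"x":-0.8,"y":-1.5,"z":0,"wx":0,"wy":0,"wz":0},{"x":-0.8,"y":-1.5,"z":0,"wx":0,"wy":0,"wz":0},{"x":-0.8,"y":-1.5,"z":0,"wx":0,"wy":0,"wz":0},{"x":-0.8,"y":-1.5,"z":0,"wx":0,"wy":0,"wz":0},{"x":-0.8,"y":-1.5,"z":0,"wx":0,"wy":0,"wz":0},{"x":-0.8,"y":-1.5,"z":0,"wx":0,"wy":0,"wz":0},{"x":-0.8,"y":-1.5,"z":0,"wx":0,"wy":0,"wz":0},{"x":-0.8,"y":-1.5,"z":0,"wx":0,"wy":0,"wz":0},{"x":-0.45,"y":-0.85,"z":0,"wx":0,"wy":0,"wz":0},{"x":0,"y":0,"z":0,"wx":0,"wy":0,"wz":0},{"x":0,"y":0,"z":0,"wx":0,"wy":0,"wz":0}]'
python3 st.py
cat > pot.py <<'E'
from h import *
import sys
# knob: dark blob inside bright lid, scene view
c=snap("scene",sys.argv[1] if len(sys.argv)>1 else None)
hsv=cv2.cvtColor(c,cv2.COLOR_BGR2HSV);lid=((hsv[...,1]<45)&(hsv[...,2]>110)).astype(np.uint8)
lid[:190]=0;lid[335:]=0;lid[:,:60]=0;lid[:,245:]=0
lid=cv2.morphologyEx(lid,cv2.MORPH_OPEN,np.ones((5,5)))
cs,_=cv2.findContours(lid,cv2.RETR_EXTERNAL,cv2.CHAIN_APPROX_NONE);k=max(cs,key=cv2.contourArea)
f=np.zeros_like(lid);cv2.drawContours(f,[cv2.convexHull(k)],-1,1,-1)
d=((hsv[...,2]<80)&(f>0)).astype(np.uint8);n,_,stt,ce=cv2.connectedComponentsWithStats(d)
i=1+np.argmax(stt[1:,4]);p=ray("scene",*ce[i],.163)[:2]
print("knob px",ce[i].round(1),stt[i,4],"pos",p.round(4),"to hot",(p-[.541,-.3733]).round(4),"to warm",(p-[.6483,-.2041]).round(4))
E
python3 pot.py s2.png
```

```text
clock: 4.95
ee_pos: [0.4454, -0.3006, 0.1269]
orientation: [2.81, 1.403, -0.001]
force: [0.9, 1.3, 4.4]
width: 0.0237
4.95 tcp [ 0.4454 -0.3006  0.1269] jaw 53.07 tz [-0.    -0.001 -1.   ] F [0.9 1.3 4.4] w 0.0237 j [ 0.87  0.85 -0.62  1.93  0.83  0.63  0.64]
knob px [104.9 235.6] 89 pos [ 0.5612 -0.3464] to hot [0.0202 0.0269] to warm [-0.0871 -0.1423]
```

```bash
python3 -m crank '[{"x":0,"y":0,"z":0,"wx":0,"wy":0,"wz":5},{"x":0,"y":0,"z":0,"wx":0,"wy":0,"wz":5},{"x":0,"y":0,"z":0,"wx":0,"wy":0,"wz":5},{"x":0,"y":0,"z":0,"wx":0,"wy":0,"wz":0}]' 2.8
python3 -m crank '[{"x":0,"y":0,"z":0,"wx":0,"wy":0,"wz":0},{"x":0,"y":0,"z":0,"wx":0,"wy":0,"wz":0},{"x":0,"y":0,"z":0,"wx":0,"wy":0,"wz":0}]' 1 50
python3 st.py;python3 pot.py
```

```text
clock: 5.5
ee_pos: [0.444, -0.301, 0.126]
orientation: [-2.604, -1.755, 0.005]
force: [-0.4, 0.3, 0.7]
width: 0.0279
clock: 5.88
ee_pos: [0.4448, -0.3005, 0.1264]
orientation: [-2.603, -1.757, 0.002]
force: [-0.9, -0.4, -1.4]
width: 0.0196
5.88 tcp [ 0.4448 -0.3005  0.1264] jaw 68.05 tz [-0.002 -0.    -1.   ] F [-0.9 -0.4 -1.4] w 0.0196 j [ 0.9   0.87 -0.68  1.93  0.88  0.68  0.85]
knob px [105.  235.7] 91 pos [ 0.5615 -0.3463] to hot [0.0205 0.027 ] to warm [-0.0868 -0.1422]
```

```bash
python3 -m crank '[{"x":-0.3,"y":-0.4,"z":0,"wx":0,"wy":0,"wz":0},{"x":-0.3,"y":-0.45,"z":0,"wx":0,"wy":0,"wz":0},{"x":-0.3,"y":-0.45,"z":0,"wx":0,"wy":0,"wz":0},{"x":-0.3,"y":-0.45,"z":0,"wx":0,"wy":0,"wz":0},{"x":-0.3,"y":-0.45,"z":0,"wx":0,"wy":0,"wz":0},{"x":-0.3,"y":-0.45,"z":0,"wx":0,"wy":0,"wz":0},{"x":0,"y":0,"z":0,"wx":0,"wy":0,"wz":0},{"x":0,"y":0,"z":0,"wx":0,"wy":0,"wz":0}]'
python3 st.py;python3 pot.py
```

```text
clock: 6.92
ee_pos: [0.427, -0.3271, 0.1267]
orientation: [-2.604, -1.757, 0.002]
force: [0.1, 0.3, -2.2]
width: 0.019
6.92 tcp [ 0.427  -0.3271  0.1267] jaw 68.04 tz [-0.001 -0.    -1.   ] F [ 0.1  0.3 -2.2] w 0.019 j [ 0.97  0.87 -0.69  1.92  0.89  0.68  0.91]
knob px [ 90.5 233.1] 93 pos [ 0.5443 -0.3719] to hot [0.0033 0.0014] to warm [-0.104  -0.1678]
```

```bash
python3 -m crank '[{"x":0,"y":0,"z":0,"wx":0,"wy":0,"wz":0},{"x":0,"y":0,"z":0,"wx":0,"wy":0,"wz":0},{"x":0,"y":0,"z":4,"wx":0,"wy":0,"wz":0},{"x":0,"y":0,"z":5,"wx":0,"wy":0,"wz":0},{"x":0.4,"y":3.6,"z":2,"wx":0,"wy":0,"wz":-6.8},{"x":0.4,"y":3.6,"z":0,"wx":0,"wy":0,"wz":-6.8},{"x":0.4,"y":3.6,"z":0,"wx":0,"wy":0,"wz":-6.8},{"x":0.4,"y":3.6,"z":0,"wx":0,"wy":0,"wz":-6.8},{"x":0.4,"y":3.6,"z":0,"wx":0,"wy":0,"wz":-6.8},{"x":0.4,"y":3.6,"z":0,"wx":0,"wy":0,"wz":-6.8},{"x":0.4,"y":3.6,"z":0,"wx":0,"wy":0,"wz":-6.8},{"x":0.4,"y":3.6,"z":0,"wx":0,"wy":0,"wz":-6.8},{"x":0.4,"y":3.6,"z":0,"wx":0,"wy":0,"wz":-6.8},{"x":0.2,"y":3.75,"z":-2,"wx":0,"wy":0,"wz":-6.8},{"x":0,"y":0,"z":0,"wx":0,"wy":0,"wz":0},{"x":0,"y":0,"z":0,"wx":0,"wy":0,"wz":0}]' 4.5
python3 st.py; python3 pot.py
python3 - <<'E'
from h import *
b=snap("top","t3.png")
hsv=cv2.cvtColor(b,cv2.COLOR_BGR2HSV);x=cv2.resize(b[130:280,320:520],None,fx=3,fy=3,interpolation=cv2.INTER_CUBIC);cv2.imwrite("pics/c6.png",x)
E
```

```text
clock: 8.98
ee_pos: [0.4655, 0.0341, 0.2169]
orientation: [3.141, 0.004, -0.0]
force: [0.4, -1.4, 0.2]
width: 0.0451
8.97 tcp [0.4655 0.0341 0.2169] jaw 0.13 tz [-0.    -0.001 -1.   ] F [ 0.4 -1.4  0.2] w 0.0451 j [ 0.1   0.59 -0.42  2.07  0.44  0.57 -0.63]
knob px [ 90.5 233. ] 92 pos [ 0.5442 -0.3719] to hot [0.0032 0.0014] to warm [-0.1041 -0.1678]
```

View pics/c6.png

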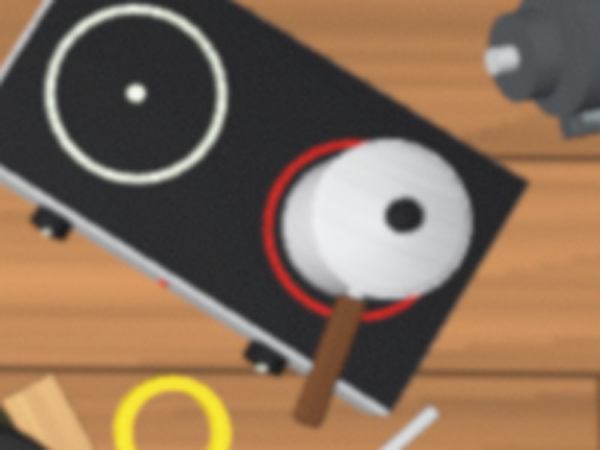

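The pot stands inside the red ring (knob at crop (404,215)), and the white dot is now clear at crop (135,93). Next is the first dowel.

```bash
python3 - <<'E'
from h import *
print("pot T",ray("top",454.5,201.5,.165)[:2],"warm dot",ray("top",364.8,160.8,.06)[:2])
E
python3 -m crank '[{"x":0,"y":0,"z":-4,"wx":0,"wy":0,"wz":0},{"x":0,"y":0,"z":-4,"wx":0,"wy":0,"wz":0},{"x":0,"y":0,"z":-3,"wx":0,"wy":0,"wz":0},{"x":0,"y":0,"z":-2.1,"wx":0,"wy":0,"wz":0},{"x":0,"y":0,"z":0,"wx":0,"wy":0,"wz":0}]' 4.5
python3 -m crank '[{"x":0,"y":0,"z":0,"wx":0,"wy":0,"wz":0},{"x":0,"y":0,"z":0,"wx":0,"wy":0,"wz":0},{"x":0,"y":0,"z":0,"wx":0,"wy":0,"wz":0}]' 0.6 25
python3 st.py
```

```text
pot T [ 0.54149741 -0.36935912] warm dot [ 0.64665712 -0.20379043]
clock: 9.7
ee_pos: [0.4651, 0.0335, 0.085]
orientation: [3.14, 0.0, -0.003]
force: [-0.3, 0.2, 0.1]
width: 0.045
clock: 10.07
ee_pos: [0.4659, 0.0346, 0.0865]
orientation: [-3.141, -0.002, -0.002]
force: [-0.2, 0.6, -0.3]
width: 0.0167
10.07 tcp [0.4659 0.0346 0.0865] jaw 0.08 tz [ 0.001  0.    -1.   ] F [-0.2  0.6 -0.3] w 0.0167 j [-0.08  0.83 -0.16  2.16  0.64  0.19 -0.81]
```

```bash
python3 -m crank '[{"x":0,"y":0,"z":0,"wx":0,"wy":0,"wz":0},{"x":0,"y":0,"z":0,"wx":0,"wy":0,"wz":0},{"x":0,"y":0,"z":0,"wx":0,"wy":0,"wz":0}]'; python3 -m crank '[{"x":0,"y":0,"z":2,"wx":0,"wy":0,"wz":0},{"x":0,"y":0,"z":3,"wx":0,"wy":0,"wz":0},{"x":0,"y":0,"z":3,"wx":0,"wy":0,"wz":0},{"x":0,"y":0,"z":0,"wx":0,"wy":0,"wz":0},{"x":0,"y":0,"z":0,"wx":0,"wy":0,"wz":0}]'
python3 - <<'E'
from h import *
c=snap("scene","s4.png");cv2.imwrite("pics/c7.png",cv2.resize(c[90:250,190:400],None,fx=3.5,fy=3.5,interpolation=cv2.INTER_CUBIC))
E
```

```text
clock: 10.45
ee_pos: [0.4651, 0.0347, 0.0861]
orientation: [3.141, 0.003, -0.0]
force: [-1.8, -0.7, 6.4]
width: 0.0109
clock: 11.08
ee_pos: [0.4653, 0.0346, 0.1652]
orientation: [3.141, 0.002, -0.001]
force: [-0.5, 0.5, -1.0]
width: 0.011
```

View pics/c7.png

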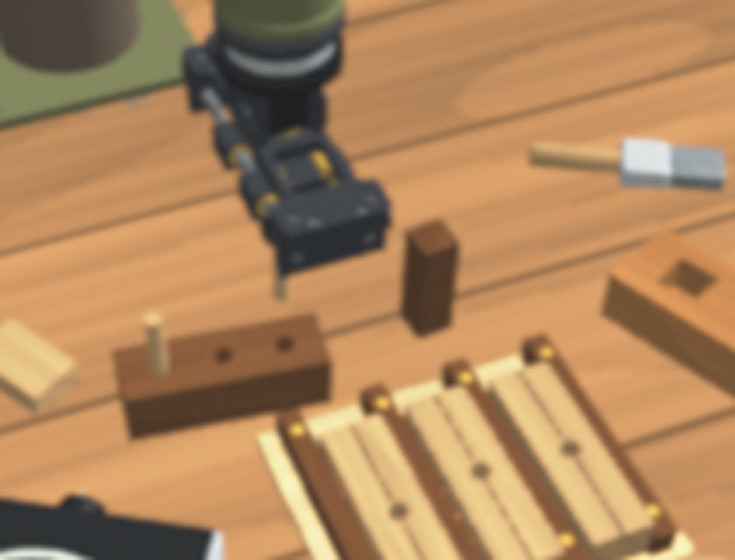

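```bash
python3 -m crank '[{"x":2,"y":1.8,"z":0,"wx":0,"wy":0,"wz":0},{"x":3,"y":2.7,"z":0,"wx":0,"wy":0,"wz":0},{"x":3,"y":2.7,"z":0,"wx":0,"wy":0,"wz":0},{"x":3,"y":2.7,"z":0,"wx":0,"wy":0,"wz":0},{"x":3,"y":2.7,"z":0,"wx":0,"wy":0,"wz":0},{"x":2.1,"y":1.75,"z":0,"wx":0,"wy":0,"wz":0},{"x":0,"y":0,"z":0,"wx":0,"wy":0,"wz":0},{"x":0,"y":0,"z":-2.5,"wx":0,"wy":0,"wz":0},{"x":0,"y":0,"z":-1.7,"wx":0,"wy":0,"wz":0},{"x":0,"y":0,"z":0,"wx":0,"wy":0,"wz":0},{"x":0,"y":0,"z":0,"wx":0,"wy":0,"wz":0}]';
python3 -m crank '[{"x":0,"y":0,"z":-0.3,"wx":0,"wy":0,"wz":0},{"x":0,"y":0,"z":-0.3,"wx":0,"wy":0,"wz":0},{"x":0,"y":0,"z":-0.3,"wx":0,"wy":0,"wz":0},{"x":0,"y":0,"z":0,"wx":0,"wy":0,"wz":0},{"x":0,"y":0,"z":0,"wx":0,"wy":0,"wz":0}]';python3 st.py
```

```text
clock: 12.5
ee_pos: [0.6266, 0.1781, 0.1241]
orientation: [-3.142, -0.002, -0.001]
force: [0.1, -0.0, -0.1]
width: 0.0113
clock: 13.12
ee_pos: [0.6265, 0.1783, 0.1147]
orientation: [-3.142, -0.003, -0.0]
force: [0.1, -0.0, -0.4]
width: 0.0111
13.12 tcp [0.6265 0.1783 0.1147] jaw 0.1 tz [ 0.  0. -1.] F [ 0.1 -0.  -0.4] w 0.0111 j [-0.15  0.93 -0.38  1.58  0.46  0.72 -0.74]
```

```bash
python3 -m crank '[{"x":0,"y":0,"z":-0.4,"wx":0,"wy":0,"wz":0},{"x":0,"y":0,"z":-0.4,"wx":0,"wy":0,"wz":0},{"x":0,"y":0,"z":-0.4,"wx":0,"wy":0,"wz":0},{"x":0,"y":0,"z":-0.4,"wx":0,"wy":0,"wz":0},{"x":0,"y":0,"z":-0.3,"wx":0,"wy":0,"wz":0},{"x":0,"y":0,"z":0,"wx":0,"wy":0,"wz":0},{"x":0,"y":0,"z":0,"wx":0,"wy":0,"wz":0}]';python3 st.py
```

```text
clock: 14.0
ee_pos: [0.6265, 0.1783, 0.0958]
orientation: [-3.142, -0.003, -0.0]
force: [0.7, -0.5, -0.2]
width: 0.0112
14.0 tcp [0.6265 0.1783 0.0958] jaw 0.1 tz [ 0.  0. -1.] F [ 0.7 -0.5 -0.2] w 0.0112 j [-0.16  0.96 -0.36  1.59  0.48  0.69 -0.75]
```

```bash
python3 -m crank '[{"x":0,"y":0,"z":0,"wx":0,"wy":0,"wz":0},{"x":0,"y":0,"z":0,"wx":0,"wy":0,"wz":0},{"x":0,"y":0,"z":3,"wx":0,"wy":0,"wz":0},{"x":0,"y":0,"z":4,"wx":0,"wy":0,"wz":0},{"x":-1.74,"y":-2.3,"z":3,"wx":0,"wy":0,"wz":0},{"x":-2.5,"y":-3.4,"z":0,"wx":0,"wy":0,"wz":0},{"x":-2.5,"y":-3.4,"z":0,"wx":0,"wy":0,"wz":0},{"x":-2.5,"y":-3.4,"z":0,"wx":0,"wy":0,"wz":0},{"x":-2.5,"y":-3.4,"z":0,"wx":0,"wy":0,"wz":0},{"x":-2.5,"y":-3.4,"z":0,"wx":0,"wy":0,"wz":0},{"x":-2.5,"y":-3.4,"z":0,"wx":0,"wy":0,"wz":0},{"x":-0.6,"y":-0.6,"z":0,"wx":0,"wy":0,"wz":0},{"x":0,"y":0,"z":0,"wx":0,"wy":0,"wz":0},{"x":0,"y":0,"z":-4,"wx":0,"wy":0,"wz":0},{"x":0,"y":0,"z":-4,"wx":0,"wy":0,"wz":0},{"x":0,"y":0,"z":-3,"wx":0,"wy":0,"wz":0},{"x":0,"y":0,"z":0,"wx":0,"wy":0,"wz":0},{"x":0,"y":0,"z":0,"wx":0,"wy":0,"wz":0}]' 4.5;python3 st.py;python3 pot.py
```

```text
clock: 16.25
ee_pos: [0.4542, -0.0537, 0.0864]
orientation: [-3.141, -0.005, -0.003]
force: [0.4, -0.5, 0.6]
width: 0.0449
16.25 tcp [ 0.4542 -0.0537  0.0864] jaw 0.18 tz [ 0.002  0.001 -1.   ] F [ 0.4 -0.5  0.6] w 0.0449 j [ 0.11  0.82 -0.15  2.19  0.71  0.17 -0.69]
knob px [ 90.5 233. ] 93 pos [ 0.5443 -0.3719] to hot [0.0033 0.0014] to warm [-0.104  -0.1678]
```

```bash
python3 -m crank '[{"x":-0.13,"y":-0.12,"z":0,"wx":0,"wy":0,"wz":0},{"x":0,"y":0,"z":0,"wx":0,"wy":0,"wz":0},{"x":0,"y":0,"z":0,"wx":0,"wy":0,"wz":0},{"x":0,"y":0,"z":0,"wx":0,"wy":0,"wz":0},{"x":0,"y":0,"z":0,"wx":0,"wy":0,"wz":0},{"x":0,"y":0,"z":0,"wx":0,"wy":0,"wz":0}]' 0.6 25;python3 st.py
python3 -m crank '[{"x":0,"y":0,"z":2,"wx":0,"wy":0,"wz":0},{"x":0,"y":0,"z":3,"wx":0,"wy":0,"wz":0},{"x":0,"y":0,"z":3,"wx":0,"wy":0,"wz":0},{"x":2.9,"y":1.7,"z":0,"wx":0,"wy":0,"wz":0},{"x":3,"y":1.8,"z":0,"wx":0,"wy":0,"wz":0},{"x":3,"y":1.8,"z":0,"wx":0,"wy":0,"wz":0},{"x":3,"y":1.8,"z":0,"wx":0,"wy":0,"wz":0},{"x":3,"y":1.8,"z":0,"wx":0,"wy":0,"wz":0},{"x":3,"y":1.7,"z":0,"wx":0,"wy":0,"wz":0},{"x":0,"y":0,"z":0,"wx":0,"wy":0,"wz":0},{"x":0,"y":0,"z":0,"wx":0,"wy":0,"wz":0}]';python3 st.py
```

```text
clock: 17.05
ee_pos: [0.4519, -0.056, 0.0859]
orientation: [3.142, 0.003, 0.001]
force: [-0.2, -0.5, 3.6]
width: 0.0114
17.05 tcp [ 0.4519 -0.056   0.0859] jaw 0.1 tz [ 0. -0. -1.] F [-0.2 -0.5  3.6] w 0.0114 j [ 0.11  0.82 -0.15  2.2   0.71  0.16 -0.69]
clock: 18.42
ee_pos: [0.6296, 0.0493, 0.1651]
orientation: [3.14, 0.003, -0.003]
force: [0.0, -0.5, -0.8]
width: 0.0108
18.43 tcp [0.6296 0.0493 0.1651] jaw 0.1 tz [-0.002 -0.001 -1.   ] F [ 0.  -0.5 -0.8] w 0.0108 j [ 0.09  0.85 -0.44  1.62  0.48  0.79 -0.57]
```

```bash
python3 -m crank '[{"x":0.2,"y":0,"z":0,"wx":0,"wy":0,"wz":0},{"x":0,"y":0,"z":-2.5,"wx":0,"wy":0,"wz":0},{"x":0,"y":0,"z":-1.7,"wx":0,"wy":0,"wz":0},{"x":0,"y":0,"z":0,"wx":0,"wy":0,"wz":0},{"x":0,"y":0,"z":-0.3,"wx":0,"wy":0,"wz":0},{"x":0,"y":0,"z":-0.3,"wx":0,"wy":0,"wz":0},{"x":0,"y":0,"z":-0.3,"wx":0,"wy":0,"wz":0},{"x":0,"y":0,"z":0,"wx":0,"wy":0,"wz":0},{"x":0,"y":0,"z":0,"wx":0,"wy":0,"wz":0}]';python3 st.py
```

```text
clock: 19.55
ee_pos: [0.6346, 0.0507, 0.1184]
orientation: [-3.141, -0.002, -0.008]
force: [-3.5, -0.4, 18.2]
width: 0.0109
19.55 tcp [0.6346 0.0507 0.1184] jaw 0.09 tz [ 0.005  0.    -1.   ] F [-3.5 -0.4 18.2] w 0.0109 j [ 0.07  0.91 -0.41  1.63  0.52  0.7  -0.6 ]
```

```bash
python3 -m crank '[{"x":0,"y":0,"z":0.25,"wx":0,"wy":0,"wz":0},{"x":-0.1,"y":0,"z":0,"wx":0,"wy":0,"wz":0},{"x":-0.1,"y":0,"z":0,"wx":0,"wy":0,"wz":0},{"x":0,"y":0,"z":0,"wx":0,"wy":0,"wz":0}]';python3 st.py; python3 -m crank '[{"x":-0.05,"y":0,"z":0,"wx":0,"wy":0,"wz":0},{"x":0,"y":0,"z":0,"wx":0,"wy":0,"wz":0}]';python3 st.py
```

```text
clock: 20.05
ee_pos: [0.6327, 0.0504, 0.1186]
orientation: [-3.141, -0.002, -0.007]
force: [1.0, 0.1, 6.0]
width: 0.0114
20.05 tcp [0.6327 0.0504 0.1186] jaw 0.09 tz [ 0.005  0.001 -1.   ] F [1.  0.1 6. ] w 0.0114 j [ 0.07  0.91 -0.41  1.64  0.52  0.69 -0.6 ]
clock: 20.3
ee_pos: [0.6325, 0.0503, 0.1186]
orientation: [-3.141, -0.002, -0.008]
force: [2.2, -0.1, 6.5]
width: 0.011
20.3 tcp [0.6325 0.0503 0.1186] jaw 0.08 tz [ 0.005  0.001 -1.   ] F [ 2.2 -0.1  6.5] w 0.011 j [ 0.07  0.91 -0.41  1.64  0.52  0.69 -0.6 ]
```

```bash
for i in 1 2 3; do python3 -m crank '[{"x":-0.1,"y":0,"z":0,"wx":0,"wy":0,"wz":0},{"x":0,"y":0,"z":0,"wx":0,"wy":0,"wz":0}]' >/dev/null;python3 st.py; done
```

```text
20.55 tcp [0.6317 0.0503 0.1186] jaw 0.08 tz [ 0.006  0.001 -1.   ] F [1.1 0.7 5.7] w 0.011 j [ 0.07  0.91 -0.41  1.64  0.52  0.69 -0.6 ]
20.8 tcp [0.6296 0.0502 0.118 ] jaw 0.09 tz [ 0.003  0.001 -1.   ] F [ 2.3 -0.5  4. ] w 0.0113 j [ 0.07  0.91 -0.41  1.65  0.52  0.69 -0.6 ]
21.05 tcp [0.6277 0.0496 0.1171] jaw 0.09 tz [ 0.001 -0.    -1.   ] F [ 3.  -0.9  1. ] w 0.011 j [ 0.07  0.91 -0.41  1.65  0.52  0.69 -0.6 ]
```

```bash
for i in 1 2; do python3 -m crank '[{"x":0,"y":0,"z":-0.15,"wx":0,"wy":0,"wz":0},{"x":0,"y":0,"z":-0.1,"wx":0,"wy":0,"wz":0},{"x":0,"y":0,"z":0,"wx":0,"wy":0,"wz":0}]' >/dev/null;python3 st.py; done
```

```text
21.43 tcp [0.6277 0.0498 0.1146] jaw 0.09 tz [ 0.001 -0.    -1.   ] F [ 5.1 -1.1 -0.2] w 0.011 j [ 0.07  0.91 -0.41  1.65  0.52  0.68 -0.61]
21.8 tcp [0.6278 0.0499 0.1122] jaw 0.09 tz [ 0.001 -0.    -1.   ] F [ 4.7 -1.4  1.6] w 0.0111 j [ 0.07  0.92 -0.4   1.66  0.52  0.68 -0.61]
```

```bash
python3 -m crank '[{"x":0.1,"y":0,"z":0,"wx":0,"wy":0,"wz":0},{"x":0,"y":0,"z":-0.4,"wx":0,"wy":0,"wz":0},{"x":0,"y":0,"z":-0.4,"wx":0,"wy":0,"wz":0},{"x":0,"y":0,"z":-0.4,"wx":0,"wy":0,"wz":0},{"x":0,"y":0,"z":-0.4,"wx":0,"wy":0,"wz":0},{"x":0,"y":0,"z":0,"wx":0,"wy":0,"wz":0},{"x":0,"y":0,"z":0,"wx":0,"wy":0,"wz":0}]';python3 st.py
```

```text
clock: 22.68
ee_pos: [0.6283, 0.0497, 0.0954]
orientation: [3.141, 0.002, -0.0]
force: [5.8, -1.7, -1.1]
width: 0.0112
22.68 tcp [0.6283 0.0497 0.0954] jaw 0.09 tz [-0. -0. -1.] F [ 5.8 -1.7 -1.1] w 0.0112 j [ 0.06  0.94 -0.39  1.66  0.53  0.65 -0.62]
```

```bash
python3 -m crank '[{"x":0,"y":0,"z":0,"wx":0,"wy":0,"wz":0},{"x":0,"y":0,"z":0,"wx":0,"wy":0,"wz":0},{"x":0,"y":0,"z":3,"wx":0,"wy":0,"wz":0},{"x":0,"y":0,"z":4,"wx":0,"wy":0,"wz":0},{"x":-3,"y":1.8,"z":3,"wx":0,"wy":0,"wz":2.5},{"x":-3,"y":1.8,"z":0,"wx":0,"wy":0,"wz":2.5},{"x":-3,"y":1.8,"z":0,"wx":0,"wy":0,"wz":0},{"x":-3,"y":1.8,"z":0,"wx":0,"wy":0,"wz":0},{"x":-3,"y":1.8,"z":0,"wx":0,"wy":0,"wz":0},{"x":-3.2,"y":1.7,"z":0,"wx":0,"wy":0,"wz":0},{"x":0,"y":0,"z":0,"wx":0,"wy":0,"wz":0},{"x":0,"y":0,"z":0,"wx":0,"wy":0,"wz":0}]' 6;python3 st.py;python3 pot.py
python3 - <<'E'
from h import *
c=snap("scene","s5.png");cv2.imwrite("pics/c8.png",cv2.resize(c[110:290,190:420],None,fx=3.4,fy=3.4,interpolation=cv2.INTER_CUBIC))
E
```

```text
clock: 24.18
ee_pos: [0.4462, 0.1568, 0.1961]
orientation: [3.138, 0.14, -0.001]
force: [-0.2, -1.0, -0.9]
width: 0.06
24.18 tcp [0.4462 0.1568 0.1961] jaw 5.11 tz [-0.001 -0.001 -1.   ] F [-0.2 -1.  -0.9] w 0.06 j [-0.16  0.63 -0.43  2.07  0.5   0.53 -0.87]
knob px [ 75.9 248.9] 102 pos [ 0.5723 -0.4018] to hot [ 0.0313 -0.0285] to warm [-0.076  -0.1977]
```

View pics/c8.png

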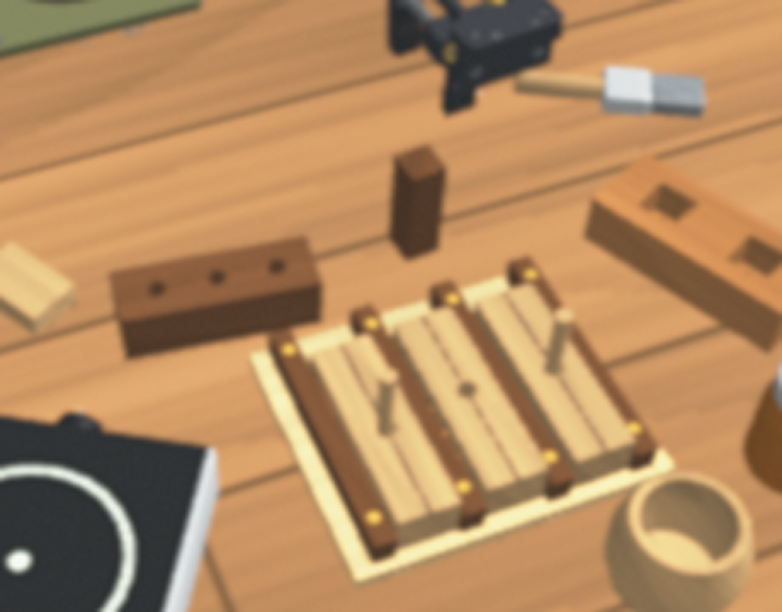

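Both dowels are in and upright, but the pot has been knocked about 4 cm off the red ring. I'll seat the leg first, then bring the pot back.

```bash
python3 -m crank '[{"x":0,"y":0,"z":-4,"wx":0,"wy":0,"wz":0},{"x":0,"y":0,"z":-4,"wx":0,"wy":0,"wz":0},{"x":0,"y":0,"z":-3,"wx":0,"wy":0,"wz":0},{"x":0,"y":0,"z":-1,"wx":0,"wy":0,"wz":0},{"x":0,"y":0,"z":0,"wx":0,"wy":0,"wz":0},{"x":0,"y":0,"z":0,"wx":0,"wy":0,"wz":0}]';python3 -m crank '[{"x":0,"y":0,"z":0,"wx":0,"wy":0,"wz":0},{"x":0,"y":0,"z":0,"wx":0,"wy":0,"wz":0},{"x":0,"y":0,"z":0,"wx":0,"wy":0,"wz":0},{"x":0,"y":0,"z":0,"wx":0,"wy":0,"wz":0}]' 2 30;python3 st.py
python3 -m crank '[{"x":0,"y":0,"z":3,"wx":0,"wy":0,"wz":0},{"x":0,"y":0,"z":4,"wx":0,"wy":0,"wz":0},{"x":0,"y":0,"z":3,"wx":0,"wy":0,"wz":0},{"x":1,"y":2.8,"z":0,"wx":0,"wy":0,"wz":5},{"x":1,"y":3,"z":0,"wx":0,"wy":0,"wz":5},{"x":1,"y":3,"z":0,"wx":0,"wy":0,"wz":5},{"x":1,"y":3,"z":0,"wx":0,"wy":0,"wz":4.6},{"x":1,"y":3,"z":0,"wx":0,"wy":0,"wz":0},{"x":1,"y":3,"z":0,"wx":0,"wy":0,"wz":0},{"x":0.9,"y":0.2,"z":0,"wx":0,"wy":0,"wz":0},{"x":0,"y":0,"z":0,"wx":0,"wy":0,"wz":0},{"x":0,"y":0,"z":0,"wx":0,"wy":0,"wz":0}]';python3 st.py
python3 - <<'E'
from h import *
c=snap("scene","s6.png");t=snap("top","t6.png")
o=np.hstack([cv2.resize(c[90:230,300:440],None,fx=2.8,fy=2.8),cv2.resize(t[150:290,60:200],None,fx=2.8,fy=2.8)]);cv2.imwrite("pics/c9.png",o)
E
```

```text
clock: 25.02
ee_pos: [0.447, 0.1571, 0.0771]
orientation: [-3.138, -0.139, -0.003]
force: [0.1, -0.8, -0.4]
width: 0.0598
clock: 25.52
ee_pos: [0.4464, 0.1571, 0.0764]
orientation: [-3.138, -0.14, -0.001]
force: [-0.2, 0.2, 2.8]
width: 0.0298
25.52 tcp [0.4464 0.1571 0.0764] jaw 5.1 tz [ 0.  0. -1.] F [-0.2  0.2  2.8] w 0.0298 j [-0.33  0.85 -0.17  2.15  0.7   0.2  -1.04]
clock: 27.02
ee_pos: [0.5152, 0.3351, 0.1759]
orientation: [3.068, 0.669, -0.002]
force: [-0.1, 0.3, -0.9]
width: 0.03
27.02 tcp [0.5152 0.3351 0.1759] jaw 24.62 tz [-0.001 -0.002 -1.   ] F [-0.1  0.3 -0.9] w 0.03 j [-0.36  0.83 -0.54  1.67  0.56  0.81 -0.72]
```

View pics/c9.png

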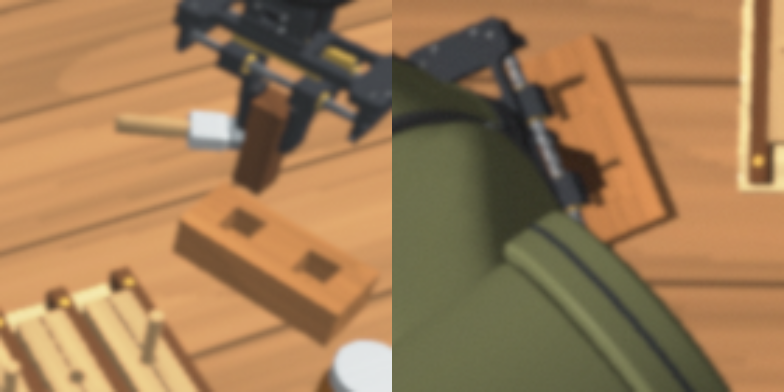

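```bash
python3 -m crank '[{"x":0,"y":0.15,"z":-2.5,"wx":0,"wy":0,"wz":0},{"x":0,"y":0,"z":-2.3,"wx":0,"wy":0,"wz":0},{"x":0,"y":0,"z":-0.5,"wx":0,"wy":0,"wz":0},{"x":0,"y":0,"z":0,"wx":0,"wy":0,"wz":0}]'; for i in 1 2; do python3 -m crank '[{"x":0,"y":0,"z":-0.3,"wx":0,"wy":0,"wz":0},{"x":0,"y":0,"z":0,"wx":0,"wy":0,"wz":0}]'>/dev/null;python3 st.py;done
```

```text
clock: 27.62
ee_pos: [0.5153, 0.3384, 0.1235]
orientation: [-3.069, -0.672, 0.0]
force: [-0.3, -0.0, 0.5]
width: 0.0299
27.88 tcp [0.5159 0.3391 0.1215] jaw 24.69 tz [ 0.002  0.001 -1.   ] F [-0.6  0.7  3. ] w 0.0297 j [-0.39  0.9  -0.49  1.69  0.62  0.7  -0.77]
28.12 tcp [0.5156 0.3392 0.121 ] jaw 24.7 tz [ 0.003  0.001 -1.   ] F [-4.1 -4.6 23. ] w 0.0297 j [-0.39  0.91 -0.49  1.69  0.62  0.7  -0.77]
```

```bash
python3 -m crank '[{"x":0,"y":0,"z":0.3,"wx":0,"wy":0,"wz":0},{"x":-0.12,"y":-0.2,"z":0,"wx":0,"wy":0,"wz":0},{"x":0,"y":0,"z":0,"wx":0,"wy":0,"wz":0}]'; for i in 1 2; do python3 -m crank '[{"x":0,"y":0,"z":-0.2,"wx":0,"wy":0,"wz":0},{"x":0,"y":0,"z":0,"wx":0,"wy":0,"wz":0}]'>/dev/null;python3 st.py;done
```

```text
clock: 28.5
ee_pos: [0.5148, 0.3374, 0.1209]
orientation: [-3.067, -0.671, -0.003]
force: [1.6, 1.1, 5.5]
width: 0.0295
28.75 tcp [0.5149 0.3375 0.1205] jaw 24.7 tz [ 0.003  0.002 -1.   ] F [-1.8 -1.7 17.2] w 0.0297 j [-0.39  0.9  -0.49  1.7   0.62  0.7  -0.77]
29.0 tcp [0.5148 0.3374 0.1203] jaw 24.69 tz [ 0.003  0.001 -1.   ] F [-4.6 -4.9 30.4] w 0.0297 j [-0.39  0.9  -0.49  1.7   0.62  0.7  -0.77]
```

```bash
python3 -m crank '[{"x":0,"y":0,"z":0.25,"wx":0,"wy":0,"wz":0},{"x":0,"y":0,"z":0,"wx":0,"wy":0,"wz":0}]'>/dev/null; for i in 1 2 3; do python3 -m crank '[{"x":-0.07,"y":-0.07,"z":0,"wx":0,"wy":0,"wz":0},{"x":0,"y":0,"z":0,"wx":0,"wy":0,"wz":0}]'>/dev/null;python3 st.py;done
```

```text
29.5 tcp [0.5146 0.337  0.1205] jaw 24.69 tz [ 0.003  0.003 -1.   ] F [-0.8 -0.1 13. ] w 0.0295 j [-0.38  0.9  -0.49  1.7   0.62  0.69 -0.77]
29.75 tcp [0.5145 0.3369 0.1205] jaw 24.69 tz [ 0.004  0.004 -1.   ] F [ 1.3  1.5 10.7] w 0.0299 j [-0.38  0.9  -0.49  1.7   0.62  0.69 -0.77]
30.0 tcp [0.5144 0.3367 0.1205] jaw 24.68 tz [ 0.005  0.005 -1.   ] F [2.1 1.5 9.6] w 0.0299 j [-0.38  0.9  -0.49  1.7   0.62  0.69 -0.78]
```

```bash
for i in 1 2 3; do python3 -m crank '[{"x":-0.08,"y":-0.08,"z":0,"wx":0,"wy":0,"wz":0},{"x":0,"y":0,"z":0,"wx":0,"wy":0,"wz":0}]'>/dev/null;python3 st.py;done
```

```text
30.25 tcp [0.5125 0.3344 0.119 ] jaw 24.68 tz [ 0.003  0.002 -1.   ] F [3.  1.  0.1] w 0.0297 j [-0.38  0.9  -0.49  1.71  0.62  0.69 -0.78]
30.5 tcp [0.5124 0.3342 0.119 ] jaw 24.67 tz [ 0.004  0.004 -1.   ] F [5.4 3.6 0.8] w 0.0298 j [-0.38  0.9  -0.49  1.71  0.62  0.68 -0.78]
30.75 tcp [0.5122 0.334  0.1191] jaw 24.67 tz [ 0.005  0.005 -1.   ] F [ 6.6  4.2 -1.2] w 0.0296 j [-0.38  0.9  -0.49  1.71  0.62  0.68 -0.78]
```

```bash
for i in 1 2 ; do python3 -m crank '[{"x":0.07,"y":0.06,"z":-0.15,"wx":0,"wy":0,"wz":0},{"x":0,"y":0,"z":-0.15,"wx":0,"wy":0,"wz":0},{"x":0,"y":0,"z":0,"wx":0,"wy":0,"wz":0}]'>/dev/null;python3 st.py;done
```

```text
31.12 tcp [0.5126 0.3337 0.116 ] jaw 24.65 tz [ 0.004  0.003 -1.   ] F [ 5.7  2.4 -0.5] w 0.0297 j [-0.38  0.91 -0.49  1.71  0.63  0.68 -0.78]
31.5 tcp [0.5128 0.3338 0.1127] jaw 24.66 tz [ 0.003  0.002 -1.   ] F [5.5 2.4 0.7] w 0.0297 j [-0.39  0.91 -0.48  1.71  0.63  0.67 -0.78]
```

```bash
python3 -m crank '[{"x":0.06,"y":0.03,"z":-0.4,"wx":0,"wy":0,"wz":0},{"x":0,"y":0,"z":-0.4,"wx":0,"wy":0,"wz":0},{"x":0,"y":0,"z":-0.4,"wx":0,"wy":0,"wz":0},{"x":0,"y":0,"z":-0.4,"wx":0,"wy":0,"wz":0},{"x":0,"y":0,"z":-0.3,"wx":0,"wy":0,"wz":0},{"x":0,"y":0,"z":-0.2,"wx":0,"wy":0,"wz":0},{"x":0,"y":0,"z":0,"wx":0,"wy":0,"wz":0},{"x":0,"y":0,"z":0,"wx":0,"wy":0,"wz":0}]';python3 st.py
```

```text
clock: 32.5
ee_pos: [0.5128, 0.334, 0.0915]
orientation: [-3.068, -0.671, -0.003]
force: [4.9, 1.5, -0.6]
width: 0.0299
32.5 tcp [0.5128 0.334  0.0915] jaw 24.67 tz [ 0.002  0.001 -1.   ] F [ 4.9  1.5 -0.6] w 0.0299 j [-0.4   0.94 -0.46  1.72  0.65  0.64 -0.8 ]
```

```bash
python3 -m crank '[{"x":0,"y":0,"z":0,"wx":0,"wy":0,"wz":0},{"x":0,"y":0,"z":0,"wx":0,"wy":0,"wz":0},{"x":0,"y":0,"z":4,"wx":0,"wy":0,"wz":0},{"x":0,"y":0,"z":6,"wx":0,"wy":0,"wz":0},{"x":-1,"y":-3.5,"z":4,"wx":0,"wy":0,"wz":0},{"x":-1,"y":-3.5,"z":0,"wx":0,"wy":0,"wz":0},{"x":-1,"y":-3.5,"z":0,"wx":0,"wy":0,"wz":0},{"x":-1,"y":-3.5,"z":0,"wx":0,"wy":0,"wz":0},{"x":-1,"y":-3.5,"z":0,"wx":0,"wy":0,"wz":0},{"x":-1,"y":-3.5,"z":0,"wx":0,"wy":0,"wz":0},{"x":0,"y":-3.5,"z":0,"wx":0,"wy":0,"wz":0},{"x":0,"y":-3.5,"z":0,"wx":0,"wy":0,"wz":0},{"x":0,"y":0,"z":0,"wx":0,"wy":0,"wz":0},{"x":0,"y":0,"z":0,"wx":0,"wy":0,"wz":0}]' 6;python3 st.py;python3 pot.py
python3 - <<'E'
from h import *
c=snap("scene","s7.png");t=snap("top","t7.png")
o=np.hstack([cv2.resize(c[120:300,60:460],None,fx=1.0,fy=1.0),]);
a=cv2.resize(t[150:270,380:520],None,fx=3,fy=3,interpolation=cv2.INTER_CUBIC);b=cv2.resize(c[140:260,300:440],None,fx=2.6,fy=2.6,interpolation=cv2.INTER_CUBIC)
o=np.zeros((360,800,3),np.uint8);o[:,:420]=a;o[:312,430:794]=b;cv2.imwrite("pics/c10.png",o)
E
```

```text
clock: 34.25
ee_pos: [0.4511, 0.0543, 0.2316]
orientation: [-3.068, -0.673, 0.001]
force: [0.4, -0.4, 0.1]
width: 0.0596
34.25 tcp [0.4511 0.0543 0.2316] jaw 24.74 tz [-0.001  0.001 -1.   ] F [ 0.4 -0.4  0.1] w 0.0596 j [ 0.18  0.58 -0.62  2.08  0.56  0.64 -0.39]
knob px [ 75.9 248.9] 102 pos [ 0.5723 -0.4018] to hot [ 0.0313 -0.0285] to warm [-0.076  -0.1977]
```

View pics/c10.png

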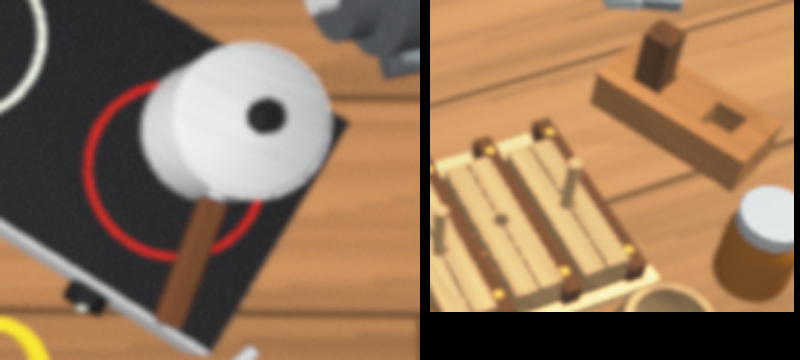

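The leg is home. The pot's knob is at crop (266,115) and the tip of its handle at (172,320).

```bash
python3 - <<'E'
from h import *
k=ray("top",468.5,188.2,.165)[:2];e=ray("top",437.1,256.3,.127)[:2];i=ray("top",449.2,216.5,.127)[:2]
k2=(k+np.array([.5723,-.4018]))/2
print(k,k2,e,i,np.degrees(np.arctan2(*(e-i)[::-1])),np.degrees(np.arctan2(*(e-k2)[::-1])),np.linalg.norm(e-k2))
a=np.radians(157);g=k2+.125*np.array([np.cos(a),np.sin(a)]);print("grasp125@157",g,"move to hot",[.541,-.3733]-k2)
E
```

```text
[ 0.56978679 -0.39931184] [ 0.5710434  -0.40055592] [ 0.42643522 -0.34442243] [ 0.51260006 -0.37250912] 161.94586050764664 158.78495979894515 0.15512090319245636
grasp125@157 [ 0.45598029 -0.35171453] move to hot [-0.0300434   0.02725592]
```

```bash
python3 -m crank '[{"x":0.07,"y":-4.1,"z":0,"wx":0,"wy":0,"wz":4.5},{"x":0.07,"y":-4.1,"z":0,"wx":0,"wy":0,"wz":4.5},{"x":0.07,"y":-4.1,"z":0,"wx":0,"wy":0,"wz":4.5},{"x":0.07,"y":-4.1,"z":0,"wx":0,"wy":0,"wz":4.5},{"x":0.07,"y":-4.1,"z":0,"wx":0,"wy":0,"wz":4.5},{"x":0.07,"y":-4.1,"z":0,"wx":0,"wy":0,"wz":4.5},{"x":0.07,"y":-4.1,"z":0,"wx":0,"wy":0,"wz":4.5},{"x":0.07,"y":-4.1,"z":0,"wx":0,"wy":0,"wz":4.5},{"x":0.07,"y":-4.1,"z":0,"wx":0,"wy":0,"wz":4.5},{"x":0.07,"y":-4.4,"z":0,"wx":0,"wy":0,"wz":4.8},{"x":0,"y":0,"z":-3,"wx":0,"wy":0,"wz":0},{"x":0,"y":0,"z":-3,"wx":0,"wy":0,"wz":0},{"x":0,"y":0,"z":-2.5,"wx":0,"wy":0,"wz":0},{"x":0,"y":0,"z":-2,"wx":0,"wy":0,"wz":0},{"x":0,"y":0,"z":0,"wx":0,"wy":0,"wz":0},{"x":0,"y":0,"z":0,"wx":0,"wy":0,"wz":0}]' 5;python3 st.py
python3 -m crank '[{"x":0,"y":0,"z":0,"wx":0,"wy":0,"wz":0},{"x":0,"y":0,"z":0,"wx":0,"wy":0,"wz":0},{"x":0,"y":0,"z":0,"wx":0,"wy":0,"wz":0},{"x":0,"y":0,"z":0,"wx":0,"wy":0,"wz":0}]' 1 50;python3 st.py;python3 pot.py
```

```text
clock: 36.4
ee_pos: [0.4594, -0.3593, 0.1275]
orientation: [2.572, 1.802, 0.001]
force: [0.7, 0.0, 0.1]
width: 0.0497
36.4 tcp [ 0.4594 -0.3593  0.1275] jaw 70.03 tz [ 0.001 -0.    -1.   ] F [0.7 0.  0.1] w 0.0497 j [ 1.01  0.94 -0.78  1.79  0.9   0.82  1.  ]
clock: 36.9
ee_pos: [0.4587, -0.3596, 0.1271]
orientation: [2.574, 1.801, 0.0]
force: [-0.5, -0.5, 2.0]
width: 0.0191
36.9 tcp [ 0.4587 -0.3596  0.1271] jaw 69.96 tz [ 0. -0. -1.] F [-0.5 -0.5  2. ] w 0.0191 j [ 1.01  0.94 -0.78  1.79  0.9   0.81  1.  ]
knob px [ 75.9 248.9] 103 pos [ 0.5724 -0.4017] to hot [ 0.0314 -0.0284] to warm [-0.0759 -0.1976]
```

```bash
python3 -m crank '[{"x":-0.3,"y":0.25,"z":0,"wx":0,"wy":0,"wz":0},{"x":-0.4,"y":0.35,"z":0,"wx":0,"wy":0,"wz":0},{"x":-0.4,"y":0.35,"z":0,"wx":0,"wy":0,"wz":0},{"x":-0.4,"y":0.35,"z":0,"wx":0,"wy":0,"wz":0},{"x":-0.4,"y":0.35,"z":0,"wx":0,"wy":0,"wz":0},{"x":-0.4,"y":0.35,"z":0,"wx":0,"wy":0,"wz":0},{"x":-0.4,"y":0.35,"z":0,"wx":0,"wy":0,"wz":0},{"x":-0.3,"y":0.35,"z":0,"wx":0,"wy":0,"wz":0},{"x":0,"y":0,"z":0,"wx":0,"wy":0,"wz":0},{"x":0,"y":0,"z":0,"wx":0,"wy":0,"wz":0},{"x":0,"y":0,"z":0,"wx":0,"wy":0,"wz":0},{"x":0,"y":0,"z":0,"wx":0,"wy":0,"wz":0}]';python3 st.py;python3 pot.py
```

```text
clock: 38.45
ee_pos: [0.4277, -0.332, 0.1267]
orientation: [-2.572, -1.801, 0.002]
force: [-0.1, -0.8, 5.7]
width: 0.0192
38.45 tcp [ 0.4277 -0.332   0.1267] jaw 70.01 tz [-0.002  0.001 -1.   ] F [-0.1 -0.8  5.7] w 0.0192 j [ 1.01  0.9  -0.77  1.91  0.94  0.74  0.91]
knob px [ 89.2 232.3] 90 pos [ 0.5415 -0.3741] to hot [ 0.0005 -0.0008] to warm [-0.1068 -0.17  ]
```

```bash
python3 - <<'E'
from h import *
for n,xy,zs,px in [("dow+y",(.6265,.178),(.104,.111,.128),(355.8,201.5)),("dow-y",(.628,.0505),(.104,.111,.128),(303.8,220.9)),("leg",(.5128,.334),(.105,.110,.135),(390,152.3))]:
    print(n,"seen",px,[proj("scene",[*xy,z]).round(1).tolist() for z in zs])
t=snap("scene")
print(get_state()["clock"])
E
python3 -m crank '[{"x":0,"y":0,"z":0,"wx":0,"wy":0,"wz":0},{"x":0,"y":0,"z":0,"wx":0,"wy":0,"wz":0},{"x":0,"y":0,"z":0,"wx":0,"wy":0,"wz":0},{"x":0,"y":0,"z":0,"wx":0,"wy":0,"wz":0}]'
```

```text
dow+y seen (355.8, 201.5) [[355.7, 202.4], [356.1, 200.4], [357.2, 195.4]]
dow-y seen (303.8, 220.9) [[304.0, 219.5], [304.2, 217.6], [304.5, 212.6]]
leg seen (390, 152.3) [[389.4, 151.9], [389.8, 150.4], [391.9, 142.8]]
38.55
clock: 39.05
ee_pos: [0.4277, -0.332, 0.1267]
orientation: [-2.572, -1.801, 0.002]
force: [-0.1, -0.9, 4.9]
width: 0.0191
```

```bash
python3 -m crank '[{"x":0.25,"y":0.4,"z":0,"wx":0,"wy":0,"wz":0},{"x":0.5,"y":0.8,"z":0,"wx":0,"wy":0,"wz":0},{"x":0.5,"y":0.8,"z":0,"wx":0,"wy":0,"wz":0},{"x":0.5,"y":0.8,"z":0,"wx":0,"wy":0,"wz":0},{"x":0.5,"y":0.8,"z":0,"wx":0,"wy":0,"wz":0},{"x":0.5,"y":0.8,"z":0,"wx":0,"wy":0,"wz":0},{"x":0.5,"y":0.8,"z":0,"wx":0,"wy":0,"wz":0},{"x":0.5,"y":0.8,"z":0,"wx":0,"wy":0,"wz":0},{"x":0.5,"y":0.8,"z":0,"wx":0,"wy":0,"wz":0},{"x":0.5,"y":0.8,"z":0,"wx":0,"wy":0,"wz":0},{"x":0.5,"y":0.8,"z":0,"wx":0,"wy":0,"wz":0},{"x":0.25,"y":0.4,"z":0,"wx":0,"wy":0,"wz":0},{"x":0,"y":0,"z":0,"wx":0,"wy":0,"wz":0},{"x":0,"y":0,"z":0,"wx":0,"wy":0,"wz":0}]' - 58;python3 st.py;python3 pot.py
```

```text
clock: 40.8
ee_pos: [0.4813, -0.2462, 0.1264]
orientation: [-2.575, -1.798, 0.009]
force: [-1.7, -3.6, 5.4]
width: 0.019
40.8 tcp [ 0.4813 -0.2462  0.1264] jaw 69.85 tz [-0.005 -0.003 -1.   ] F [-1.7 -3.6  5.4] w 0.019 j [ 0.82  0.9  -0.75  1.91  0.93  0.73  0.72]
knob px [137.  239.5] 90 pos [ 0.5937 -0.2898] to hot [0.0527 0.0835] to warm [-0.0546 -0.0857]
```

```bash
python3 -m crank '[{"x":0.25,"y":0.4,"z":0,"wx":0,"wy":0,"wz":0},{"x":0.5,"y":0.8,"z":0,"wx":0,"wy":0,"wz":0},{"x":0.5,"y":0.8,"z":0,"wx":0,"wy":0,"wz":0},{"x":0.5,"y":0.8,"z":0,"wx":0,"wy":0,"wz":0},{"x":0.5,"y":0.8,"z":0,"wx":0,"wy":0,"wz":0},{"x":0.5,"y":0.8,"z":0,"wx":0,"wy":0,"wz":0},{"x":0.5,"y":0.8,"z":0,"wx":0,"wy":0,"wz":0},{"x":0.5,"y":0.8,"z":0,"wx":0,"wy":0,"wz":0},{"x":0.5,"y":0.8,"z":0,"wx":0,"wy":0,"wz":0},{"x":0.5,"y":0.8,"z":0,"wx":0,"wy":0,"wz":0},{"x":0.5,"y":0.8,"z":0,"wx":0,"wy":0,"wz":0},{"x":0.25,"y":0.2,"z":0,"wx":0,"wy":0,"wz":0},{"x":0,"y":0,"z":0,"wx":0,"wy":0,"wz":0},{"x":0,"y":0,"z":0,"wx":0,"wy":0,"wz":0}]';python3 st.py;python3 pot.py
```

```text
clock: 42.6
ee_pos: [0.5353, -0.1608, 0.1262]
orientation: [-2.575, -1.798, 0.013]
force: [-3.7, -4.8, 7.2]
width: 0.0189
42.6 tcp [ 0.5353 -0.1608  0.1262] jaw 69.85 tz [-0.007 -0.004 -1.   ] F [-3.7 -4.8  7.2] w 0.0189 j [ 0.63  0.91 -0.75  1.86  0.9   0.77  0.59]
knob px [186.9 247.4] 92 pos [ 0.6475 -0.2045] to hot [0.1065 0.1688] to warm [-0.0008 -0.0004]
```

```bash
python3 -m crank '[{"x":0,"y":0,"z":0,"wx":0,"wy":0,"wz":0},{"x":0,"y":0,"z":0,"wx":0,"wy":0,"wz":0},{"x":0,"y":0,"z":0,"wx":0,"wy":0,"wz":0},{"x":0,"y":0,"z":3,"wx":0,"wy":0,"wz":0},{"x":0,"y":0,"z":4,"wx":0,"wy":0,"wz":0},{"x":0,"y":0,"z":5,"wx":0,"wy":0,"wz":0},{"x":-2,"y":-4,"z":2,"wx":0,"wy":0,"wz":0},{"x":-2,"y":-4,"z":0,"wx":0,"wy":0,"wz":0},{"x":-2,"y":-4,"z":0,"wx":0,"wy":0,"wz":0},{"x":-2,"y":-4,"z":0,"wx":0,"wy":0,"wz":0},{"x":-2,"y":-4,"z":0,"wx":0,"wy":0,"wz":0},{"x":-2,"y":-4,"z":0,"wx":0,"wy":0,"wz":0},{"x":-2,"y":-4,"z":0,"wx":0,"wy":0,"wz":0},{"x":0,"y":0,"z":0,"wx":0,"wy":0,"wz":0},{"x":0,"y":0,"z":0,"wx":0,"wy":0,"wz":0}]' 5;python3 st.py;python3 pot.py
python3 - <<'E'
from h import *
c=snap("scene","s8.png");t=snap("top","t8.png")
o=np.zeros((590,800,3),np.uint8);o[:420,:400]=0
o=np.hstack([cv2.resize(t[90:270,90:500],(430,300)),cv2.resize(c[110:340,50:440],(370,300))]);cv2.imwrite("pics/c11.png",o)
E
```

```text
clock: 44.52
ee_pos: [0.3991, -0.4373, 0.2666]
orientation: [-2.572, -1.803, -0.002]
force: [0.7, -0.4, 0.6]
width: 0.0499
44.52 tcp [ 0.3991 -0.4373  0.2666] jaw 70.07 tz [ 0.     0.002 -1.   ] F [ 0.7 -0.4  0.6] w 0.0499 j [ 1.25  0.79 -0.94  1.64  0.7   1.08  1.33]
knob px [186.4 248.1] 96 pos [ 0.6486 -0.2058] to hot [0.1076 0.1675] to warm [ 0.0003 -0.0017]
```

View pics/c11.png

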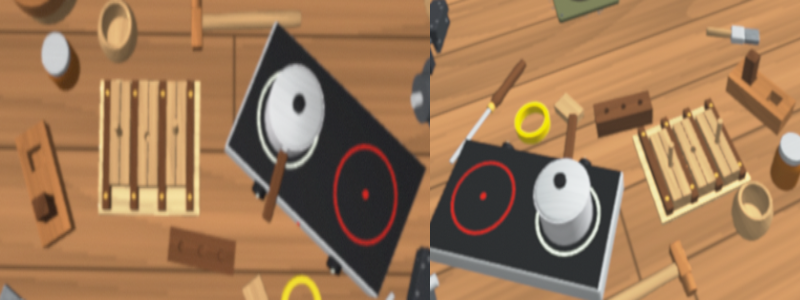

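The pot is centred in the white ring, the dowels and leg are seated, and the bystanders haven't moved. Handing in.

```bash
python3 -c "
from rig import *
print(finish_job())"
```

```text
the job is handed in; nothing more can be done
None
```

The job was handed in at about 44.6 s on the robot's clock; the interface gives no verdict.

**What I did**
- I slid the pot by its handle onto the red ring. It turned in the first, light grip and lagged about 3 cm, so I re-gripped harder and corrected it.
- Both dowels present went into the outer rails. The +y one dropped straight in; the -y one landed about 4 mm off and I felt along the line until it dropped.
- The one leg present went into the near mortise after I felt for the opening, which was about 3 mm from where the cameras put it.
- While I was doing the dowels, the pot was knocked about 4 cm off the red ring. After seating the leg I slid it back on, held it there for more than 0.5 s, then slid it to the white ring.

**Last checks**
- **Pot:** the scene camera puts it within 2 mm of the white ring's centre. When I compared cameras on earlier pot positions, they differed by up to 4 mm, against a limit of 15 mm.
- **Dowels:** their tops appear where fully seated dowels should, to about 1.5 pixels, and the arm readings give about 23 mm depth each. For the -y dowel I measured the top only from the picture taken just after it went in; the last picture shows both standing.
- **Leg:** its top is within 1 pixel of where it should be when fully home, about 30 mm down.
- **Everything else:** by eye, nothing visible in the last pictures looked displaced, and the arm was clear of everything. The crops did not include everything on the bench, such as all of the brush and gouge in both views.

I found no failed check at the end.

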